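# Clamp a pipe sample with a ratcheting clamping lever

### The arm

A 6-joint arm with a two-finger parallel gripper is mounted at the origin on the work surface. World frame = base frame: x ahead of the robot, y to its left, z up, the work surface at z = 0. Lengths are in m, angles in rad, forces in N, time in s.
With the tool pointing down it reaches from about 0.275 to 0.875 m from the base axis. Payload 12.5 kg.
Tool frame: the origin (TCP) lies at the centre of the arm's flange, where the gripper is bolted on; the fingertips stand 173 mm ahead of it and the grasp point (between the pads) lies 155 mm ahead of it; z points along the fingers, y is the direction in which the jaws open and shut (so a half turn about z gives the same grasp; the last joint's range is limited). The gripper opens to 85 mm and grips with 20 to 120 N. Pads are 22 mm wide; open, the fingers measure 114 mm over their backs; the gripper's body (76 mm by 85 mm) begins 54 mm behind the grasp point. The pads swing forward as they close: fully open they stand 13 mm farther back than shut.
Start: joints at [1.204, 0.351, 1.652, -0, 1.139, -0.085], TCP at [0.153, 0.528, 0.405] pointing down, gripper open.
Joint ranges: [-2.75, 2.75], [-0.79, 2.1], [0.01, 2.65], [-1.57, 4.71], [0.07, 3.14], [-2.87, 2.87]. Speed limits (rad/s): [2.22, 2.22, 2.79, 3.14, 3.14, 3.14].

### API

Orientations are given as a unit quaternion [x, y, z, w].
In Python, from rig import status, optics, ticket gives the robot as it stands. The module is installed in compiled form; this text tells all that it offers.
- The arm moves only by the tool step_arm, never from a script. Its argument "rows" is a list of rows, each a list of 7 numbers: the opening, from -1 (shut) to 1 (fully open), then the shift along the tool's x, y, z in units of 0.1 m (1.0 is 0.1 m), then the turn, a rotation vector about the tool's x, y, z in units of 2 rad (1.0 is 2 rad). A call has exactly 8 rows; each row is the pose to reach, as a shift and turn from the pose measured when the call began, along the tool's axes at that moment; what a row does not reach only later rows make up. A row lasts 1/8 s, in which the tool goes at most 62.5 mm and 10.7 degrees, less where a joint would pass 70% of its speed; a pose out of reach is approached as far as the arm can. A call with a number of a shift or a turn outside -1 to 1 is refused whole. A call with a gripper value outside its range is refused whole. The fingers move at their own pace and stop on an object; "squeeze" is the grip in N (left out, the last holds). Time passes only in rows, so rows that repeat a pose let the fingers close, or fill a call up. It gives the time, the measured TCP pose, the force and the opening at its end, in the units of the state.
- status.get_obs(): the state, without advancing time (a new reading comes with each control period).
- optics.get_image(name): name is "scene" or "top"; returns the picture (400x640x3 uint8, red, green, blue); there is no depth.
- optics.get_calibration(name): a dict with "fx", "fy", "cx", "cy" (pixels), "dist_coeffs" ([k1, k2, p1, p2, k3] as OpenCV has them; the pictures are not rectified), "world_from_camera" (4x4, takes a point from camera to world coordinates). Camera axes: x right, y up, looking along -z (the intrinsics and any distortion apply to the point x, -y, -z); pixel columns grow to the right and rows downward; lengths in m; the calibration is good to about 2 mm. A picture is of the moment at which its call begins. get_calibration takes no time and is no camera call.
- ticket.job_done(): hands the job in, once; it reports no verdict.
The state is a dict: "time_s": time; "qpos": joint angles; "joint_vel": joint speeds; "joint_efforts": joint torques, N m; "ee_pos": TCP position; "eef_rot": TCP orientation; "force": force on the tool from outside, world axes, zero at the start; "wrist_torque": the same for the moment, N m; "grip_width": finger opening in m.
Only numpy, scipy, OpenCV 4.12 (cv2) and the standard library are available. Lean on these libraries where they do the work, as an engineer would, in place of code of your own. Each camera call takes 0.05 s, during which the arm holds its last target.

### The job

Clamp the copper-coloured pipe sample in the grey and blue fixture by turning the orange lever clockwise (seen from above): its stops allow only a short swing, so at the end of a stroke lift the lever off its serrations, swing it back, let it drop in again and take another stroke. Push the sample home in the V and stop when the spring foot is pressed in about 4 mm (never past 6.5 mm, which would mark the sample). Finish with the lever lifted and swung back to its anticlockwise side without loosening the clamp, dropped fully into its serrations and let go; leave the other things alone.

Things in the scene. Friction and masses are not known exactly. Their poses are not given: they have to be found in the camera images.
- pivot (a point): On the lever's upright axis, 102 mm above the table, level with the middle of the arm when the lever is down. Axes are the fixture's: y = clamping direction, from lever to V seat; -x = front, where the lever lies; z up. The fixture is fixed: base 130 x 300 x 15 mm, grey housing 76 x 76 mm under the lever (top 66 mm), jaw and V lower than 86 mm; the lever hub is 57 mm across, its cap 120 mm high.
- lever_grip (a point): Middle of the orange lever arm, 88 mm from the pivot axis, where to take it; 102 mm above the table when the lever is down. The arm is a straight level bar 14 mm wide and 18 mm high, from the hub out to 124 mm from the axis. Site axis -x points outwards along the arm, y across it, z up. It can be pinched from above or pushed sideways.
- lever (a joint): Lever angle, rad. 0: the arm points along the fixture's -x. Positive is clockwise from above, which tightens: the arm's end moves towards the fixture's +y (towards the pipe). Hard stops at -0.85 and +0.85. The grip point is at pivot + 0.088 * (-cos q, sin q) in the fixture's x, y.
- lever_lift (a joint): Lift of the lever, m: 0 fully down in the serrations, 0.014 top stop. A spring with the lever's weight presses it down with 6.5 N at 0, 9.5 N at the top. Above 7 mm it swings freely and the clamp stays as it is. Down, it turns the clamp both ways: swung back without lifting it loosens the clamp. At the start the lever may stand in or on top of the teeth.
- serrations (a point): Middle of the ring of 12 square upright teeth under the hub, on the lever's axis, at the height of the tooth tops. Teeth 30 degrees apart, engaged 6 mm deep with about 0.14 rad of play. Where tooth meets tooth the lever stays about 6 mm up, and drops in by its spring when swung up to 0.4 rad further; that place cannot be seen. Turning the toothed spindle moves jaw and foot 5 mm per rad.
- foot: Sprung foot of the jaw: black 30 x 8 x 30 mm pad on a steel rod with a red collar; origin on the fixture's base, moves with the foot. It can be pressed 8 mm back into the blue jaw against 30 N per mm (unloaded, 14.5 mm lie between pad and jaw block). Wanted: pressed in about 4 mm (120 N); 2.4 to 6.6 mm (72 to 198 N) will do. The clamp holds by its own friction when let go.
- foot_face (a point): Middle of the foot's face towards the pipe. Turning the lever takes 1.05 N m, about 12 N at the grip point, plus 1.7 N there for each mm the foot is pressed in (8.5 N more per rad). From the start the jaw must go 6 to 8.5 mm until the pipe is home and the foot begins to be pressed in, so at least two strokes are needed.
- pipe: The sample: copper-coloured pipe, 48 mm outside, 4 mm wall, 70 mm tall, about 0.3 kg, standing upright on the fixture's base between foot and V; origin at the middle of its lower end, 15 mm above the table. It starts 1 to 4 mm short of the V and the jaw pushes it home.
- seat (a point): The point on the top of the fixture's base where the origin of the pipe lies when it is fully home in the V; axes as of the fixture.
- spare_pipe: Bystander: a dark steel pipe piece, 48 mm across and 70 mm tall, standing on the table; not to be used; origin at the middle of its underside.
- flange: Bystander: a flat steel ring, 80 mm across and 14 mm thick, lying on the table; leave alone; origin at the middle of its underside.
- gel_bottle: Bystander: a white bottle with a blue label, 52 mm across and 150 mm tall, standing; leave alone; origin at the middle of its underside.
- step_block: Bystander: a steel staircase-shaped gauge block, 88 x 30 x 32 mm; leave alone; origin at the middle of its underside.
- spanner: Bystander: a spanner lying flat on the table; leave alone; origin at the middle of its underside.
- bolt_jar: Bystander: a low clear jar with grey cap, 56 mm across and 60 mm tall; leave alone; origin at the middle of its underside.

How it is judged:
By the outcome, as a careful person would: the job done as asked, in the order asked, and still so for the second after the job is handed in, with the robot touching nothing.
It also fails if it takes over 66 s, if anything falls off the work surface, if the arm or the gripper's body presses on something with over 40 N, if the wrist force passes 120 N, or if a joint passes its speed limit or range.

## Working session

There is one attempt and no reset: what is moved stays moved. The work goes in short steps, Python scripts to look and compute and a tool call to move; the robot and the scene stay as the last step left them, time stands still between calls to the robot, and variables do not carry over. Pictures are saved under pics/ and viewed, and the job is handed in when it is done.

Besides the shell and the picture viewer there is one more tool, called after ">>>" as a command line: name --pt "numbers of a row" for each row, then --argument value for the rest. step_arm: Moves the arm, as the interface text tells. Shifts and turns lie within -1 to 1; 1 stands for 0.1 m of shift or 2 rad of turn. Its arguments: {"type":"object","properties":{"rows":{"type":"array"},"squeeze":{"type":"number"}},"required":["rows"]}

```bash
mkdir -p pics; ls
python3 - <<'E'
from rig import status, optics
import cv2,json
o=status.get_obs(); print(o)
for n in ("scene","top"):
    im=optics.get_image(n); cv2.imwrite(f"pics/{n}0.png",im[:,:,::-1])
    print(n,optics.get_calibration(n))
E
```

```text
pics
{'time_s': 0.0, 'qpos': array([ 1.20438928e+00,  3.51254536e-01,  1.65239081e+00,  6.75763938e-06,
        1.13911188e+00, -8.46228827e-02]), 'joint_vel': array([-0.00018352,  0.00070274,  0.00035884, -0.00062575,  0.00110725,
        0.00029954]), 'joint_efforts': array([-1.80783005e-03, -5.06096578e+01, -2.91399050e+01, -1.88488293e-04,
        4.54655077e-03,  7.64327098e-06]), 'ee_pos': array([0.15288336, 0.52820262, 0.40416093]), 'eef_rot': array([ 1.40427792e-01,  9.90090751e-01, -5.66858327e-04, -1.33194885e-04]), 'force': array([-0.11749709,  0.05849395, -0.6418864 ]), 'wrist_torque': array([0.04178298, 0.01233984, 0.01290547]), 'grip_width': 0.08553185731052101}
scene {'fx': 509.14912592608306, 'fy': 509.14912592608306, 'cx': 315.4126576119796, 'cy': 215.02943783286796, 'dist_coeffs': array([-0.05623965,  0.        ,  0.        ,  0.        ,  0.        ]), 'world_from_camera': array([[-3.00814323e-02, -8.00734261e-01,  5.98263948e-01,
         1.43990399e+00],
       [ 9.99547105e-01, -2.45966478e-02,  1.73375482e-02,
         5.39160824e-02],
       [ 8.32518735e-04,  5.98514535e-01,  8.01111514e-01,
         1.26029162e+00],
       [ 0.00000000e+00,  0.00000000e+00,  0.00000000e+00,
         1.00000000e+00]])}
top {'fx': 444.4427518033917, 'fy': 444.4427518033917, 'cx': 322.4567931656813, 'cy': 199.2152643950713, 'dist_coeffs': array([-0.01846367,  0.        ,  0.        ,  0.        ,  0.        ]), 'world_from_camera': array([[-0.00211835,  0.99611486, -0.08803806,  0.43090991],
       [-0.99999529, -0.00191465,  0.00239821,  0.0330377 ],
       [ 0.00222033,  0.08804272,  0.99611423,  1.46500677],
       [ 0.        ,  0.        ,  0.        ,  1.        ]])}
```

View pics/scene0.png

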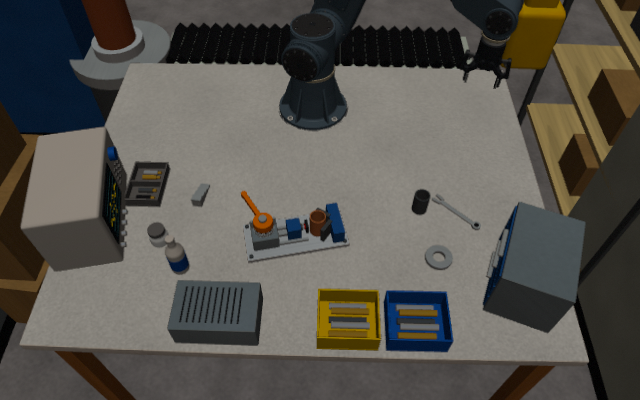

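View pics/top0.png

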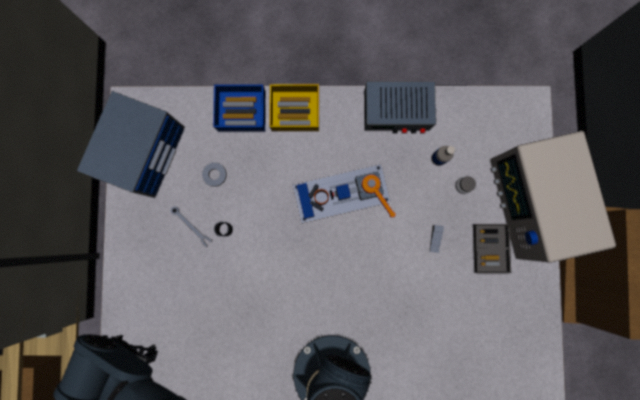

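The scene shows the fixture at about (240–348, 190–258), with the lever hub near (262, 222) and the arm tip at (244, 194). In the top view the hub is at (371, 184) and the tip at (393, 215). I'll zoom in to measure.

Run:
```python
import cv2
a=cv2.imread("pics/scene0.png")[180:270,230:360]; b=cv2.imread("pics/top0.png")[150:230,285:405]
cv2.imwrite("pics/z_s0.png",cv2.resize(a,None,fx=6,fy=6,interpolation=cv2.INTER_CUBIC))
cv2.imwrite("pics/z_t0.png",cv2.resize(b,None,fx=6,fy=6,interpolation=cv2.INTER_CUBIC))
```

```text
(no output)
```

View pics/z_s0.png

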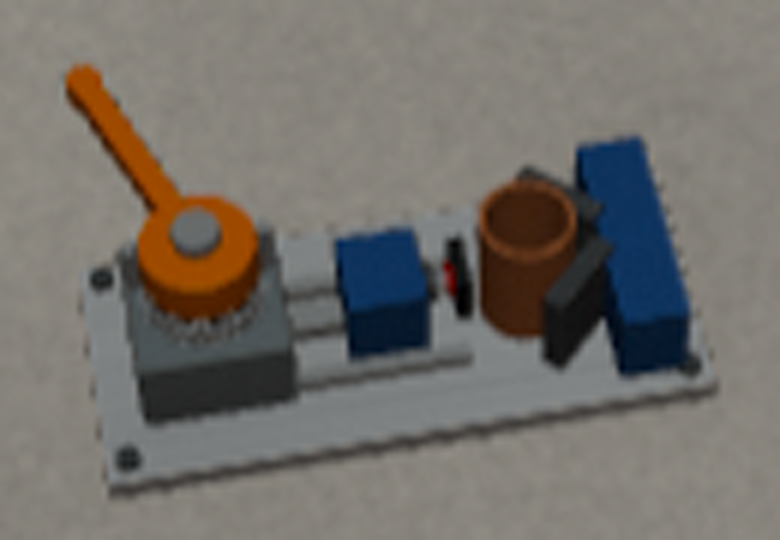

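View pics/z_t0.png

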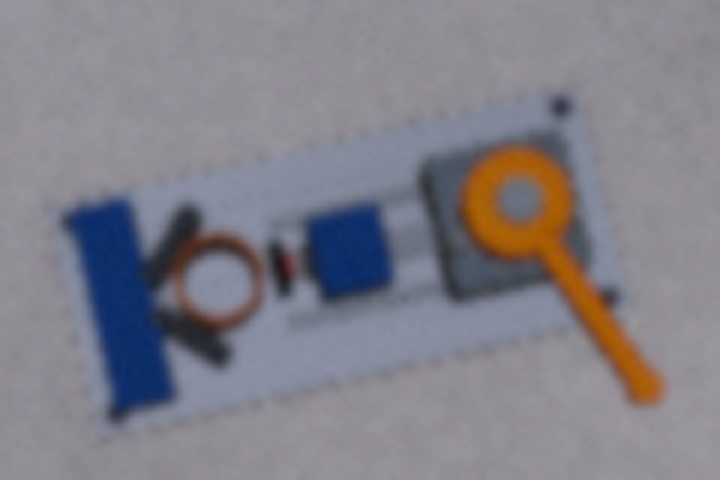

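```bash
cat > h.py <<'E'
import numpy as np, cv2
from rig import status, optics
from scipy.spatial.transform import Rotation as R
OFF={"scene":(230,180),"top":(285,150)}
def cal(n):
    c=optics.get_calibration(n)
    K=np.array([[c["fx"],0,c["cx"]],[0,c["fy"],c["cy"]],[0,0,1]]); return K,c["dist_coeffs"],c["world_from_camera"]
def ray(n,uv):
    K,d,T=cal(n); p=cv2.undistortPoints(np.array([[uv]],float),K,d)[0,0]
    v=T[:3,:3]@np.array([p[0],-p[1],-1]); return T[:3,3],v/np.linalg.norm(v)
def onz(n,uv,z):
    o,v=ray(n,uv); return o+v*(z-o[2])/v[2]
def proj(n,P):
    K,d,T=cal(n); P=np.atleast_2d(P); c=(P-T[:3,3])@T[:3,:3]; c=c*[1,-1,-1]
    return cv2.projectPoints(c,np.zeros(3),np.zeros(3),K,d)[0][:,0]
def z2p(n,xy,k=6): return ((np.array(xy)+.5)/k-.5)+OFF[n]
def tri(a,b):
    (o1,v1),(o2,v2)=ray("scene",a),ray("top",b)
    A=np.stack([v1,-v2],1); t=np.linalg.lstsq(A,o2-o1,rcond=None)[0]
    p,q=o1+t[0]*v1,o2+t[1]*v2; return (p+q)/2,np.linalg.norm(p-q)
def snap(tag,view=True):
    for n in("scene","top"):
        im=optics.get_image(n)[:,:,::-1]; cv2.imwrite(f"pics/{n}_{tag}.png",im)
        x,y=OFF[n]; w,h=(130,90) if n=="scene" else (120,80)
        cv2.imwrite(f"pics/z_{n}_{tag}.png",cv2.resize(im[y:y+h,x:x+w],None,fx=6,fy=6,interpolation=cv2.INTER_CUBIC))
E
python3 - <<'E'
from h import *
S=lambda *p:z2p("scene",p); T=lambda *p:z2p("top",p)
print("cap tri",tri(S(197,230),T(519,200)), onz("scene",S(197,230),.12),onz("top",T(519,200),.12))
print("tip tri",tri(S(84,82),T(646,386)),onz("scene",S(84,82),.111),onz("top",T(646,386),.111))
print("pipe top",onz("scene",S(528,208),.085),onz("top",T(219,281),.085))
print("base corners top",[onz("top",T(*p),.015)[:2].round(4) for p in[(60,210),(580,92),(630,300),(105,432)]])
print("base corners scene",[onz("scene",S(*p),.015)[:2].round(4) for p in[(85,268),(112,487),(716,382)]])
E
```

```text
cap tri (array([ 0.59989421, -0.11883337,  0.11590616]), np.float64(0.00043590452842093774)) [ 0.60290837 -0.11799608  0.12      ] [ 0.59939416 -0.11859097  0.12      ]
tip tri (array([ 0.50535092, -0.18363203,  0.10668186]), np.float64(0.00038318783943128566)) [ 0.50886385 -0.18254841  0.111     ] [ 0.50512598 -0.18313637  0.111     ]
pipe top [0.55920752 0.03465504 0.085     ] [0.56164763 0.03398032 0.085     ]
base corners top [array([0.6075, 0.121 ]), array([ 0.6723, -0.1647]), array([ 0.5574, -0.1905]), array([0.486 , 0.0961])]
base corners scene [array([ 0.5513, -0.188 ]), array([ 0.6792, -0.1604]), array([0.6102, 0.1283])]
```

```bash
cat >> h.py <<'E'
PIV=np.array([.6005,-.1185]); YAW=0.232
def grip(q,r=.088):
    c,s=np.cos(YAW),np.sin(YAW); p=r*np.array([-np.cos(q),np.sin(q)])
    return PIV+np.array([c*p[0]-s*p[1],s*p[0]+c*p[1]])
def armdir(q): return (lambda v:np.arctan2(v[1],v[0]))(grip(q)-PIV)
def toolR(th):  # tool x along world angle th, z down
    c,s=np.cos(th),np.sin(th); return R.from_matrix(np.array([[c,s,0],[s,-c,0],[0,0,-1]]))
def cur(o=None):
    o=o or status.get_obs(); Rm=R.from_quat(o["eef_rot"]); return o["ee_pos"],Rm
def row(p,th):
    p0,R0=cur(); d=R0.inv().apply(np.array(p)-p0)/.1; t=(R0.inv()*toolR(th)).as_rotvec()/2
    return np.round(np.r_[d,t],3)
def tooltheta(): 
    x=cur()[1].as_matrix()[:,0]; return np.arctan2(x[1],x[0])
def qmeas():
    # angle from tool orientation and from position
    o=status.get_obs(); g=o["ee_pos"][:2]-PIV; c,s=np.cos(-YAW),np.sin(-YAW)
    f=np.array([c*g[0]-s*g[1],s*g[0]+c*g[1]]); return np.arctan2(f[1],-f[0]),np.hypot(*f),f
def st():
    o=status.get_obs(); q,r,f=qmeas(); 
    F=o["force"]; 
    t=np.array([np.sin(q),np.cos(q)]); ra=np.array([-np.cos(q),np.sin(q)]); c,s=np.cos(-YAW),np.sin(-YAW)
    Ff=np.array([c*F[0]-s*F[1],s*F[0]+c*F[1]])
    # orientation-based q: tool x along arm (mod pi)
    dth=(tooltheta()-armdir(q)+np.pi/2)%np.pi-np.pi/2
    print("t %.2f ee %s q_pos %.3f r %.4f dtheta %.3f | Ftan %.2f Frad %.2f Fz %.2f | width %.4f q6 %.2f"%(o["time_s"],o["ee_pos"].round(4),q,r,dth,Ff@t,Ff@ra,F[2],o["grip_width"],o["qpos"][5]))
E
python3 - <<'E'
from h import *
print(tooltheta(), armdir(-.368), cur()[1].as_matrix().round(3)); st()
g=grip(-.368); print(g)
for th in(armdir(-.368),armdir(-.368)+np.pi): print(row([*g,.259],th))
E
```

```text
2.8598115250044986 -2.541592653589794 [[-0.961  0.278 -0.   ]
 [ 0.278  0.961 -0.001]
 [ 0.    -0.001 -1.   ]]
t 0.10 ee [0.1529 0.5282 0.4042] q_pos 1.197 r 0.7865 dtheta 0.684 | Ftan 0.10 Frad -0.52 Fz -0.19 | width 0.0853 q6 -0.08
[ 0.52787047 -0.16818854]
[-5.539 -5.645  1.458 -0.    -0.    -0.441]
[-5.539e+00 -5.645e+00  1.458e+00 -0.000e+00  1.000e-03  1.130e+00]
```

>>> step_arm --pt "1 -0.1 -0.1 0 0 0 0" --pt "1 -0.22 -0.22 0 0 0 0" --pt "1 -0.35 -0.35 0 0 0 0" --pt "1 -0.48 -0.48 0 0 0 0" --pt "1 -0.61 -0.61 0 0 0 0" --pt "1 -0.74 -0.74 0 0 0 0" --pt "1 -0.87 -0.87 0 0 0 0" --pt "1 -1 -1 0 0 0 0"

```text
time_s: 1.1
ee_pos: [0.2217, 0.4033, 0.4043]
eef_rot: [0.14, 0.99, -0.0, -0.0]
force: [0.4, 0.2, 0.1]
grip_width: 0.0854
```

>>> step_arm --pt "1 -0.12 -0.12 0 0 0 0" --pt "1 -0.25 -0.25 0 0 0 0" --pt "1 -0.38 -0.38 0 0 0 0" --pt "1 -0.5 -0.5 0 0 0 0" --pt "1 -0.62 -0.62 0 0 0 0" --pt "1 -0.75 -0.75 0 0 0 0" --pt "1 -0.88 -0.88 0 0 0 0" --pt "1 -1 -1 0 0 0 0"

```text
time_s: 2.1
ee_pos: [0.2904, 0.2784, 0.4045]
eef_rot: [0.14, 0.99, -0.0, -0.0]
force: [-0.2, 0.5, -0.3]
grip_width: 0.0855
```

>>> step_arm --pt "1 -0.12 -0.12 0 0 0 0" --pt "1 -0.25 -0.25 0 0 0 0" --pt "1 -0.38 -0.38 0 0 0 0" --pt "1 -0.5 -0.5 0 0 0 0" --pt "1 -0.62 -0.62 0 0 0 0" --pt "1 -0.75 -0.75 0 0 0 0" --pt "1 -0.88 -0.88 0 0 0 0" --pt "1 -1 -1 0 0 0 0"

```text
time_s: 3.1
ee_pos: [0.3588, 0.1534, 0.4046]
eef_rot: [0.141, 0.99, -0.0, -0.0]
force: [0.8, 0.1, 0.3]
grip_width: 0.0854
```

>>> step_arm --pt "1 -0.12 -0.12 0 0 0 0.07" --pt "1 -0.25 -0.25 0 0 0 0.14" --pt "1 -0.38 -0.38 0 0 0 0.21" --pt "1 -0.5 -0.5 0 0 0 0.28" --pt "1 -0.62 -0.62 0 0 0 0.35" --pt "1 -0.75 -0.75 0 0 0 0.42" --pt "1 -0.88 -0.88 0 0 0 0.49" --pt "1 -1 -1 0 0 0 0.56"

```text
time_s: 4.1
ee_pos: [0.4271, 0.0285, 0.4047]
eef_rot: [0.647, 0.763, -0.0, 0.0]
force: [-0.1, -0.4, -0.3]
grip_width: 0.085
```

Run:
```python
from h import *
st(); g=grip(-.368); print(row([*g,.40],armdir(-.368)+np.pi),row([*g,.30],armdir(-.368)+np.pi))
```

```text
t 4.10 ee [0.4271 0.0285 0.4047] q_pos 0.935 r 0.2273 dtheta -0.704 | Ftan -0.38 Frad -0.19 Fz -0.34 | width 0.0850 q6 -0.21
[-2.105  0.673  0.048  0.     0.     0.567] [-2.104  0.673  1.048  0.     0.     0.567]
```

>>> step_arm --pt "1 -0.12 0.04 0 0 0 0.07" --pt "1 -0.25 0.08 0 0 0 0.14" --pt "1 -0.38 0.12 0 0 0 0.21" --pt "1 -0.5 0.16 0 0 0 0.28" --pt "1 -0.62 0.2 0 0 0 0.35" --pt "1 -0.75 0.24 0 0 0 0.42" --pt "1 -0.88 0.28 0 0 0 0.49" --pt "1 -1 0.33 0 0 0 0.567"

```text
time_s: 5.1
ee_pos: [0.4759, -0.0658, 0.4047]
eef_rot: [0.956, 0.294, -0.0, 0.0]
force: [0.5, -0.0, -0.6]
grip_width: 0.0851
```

Run:
```python
from h import *
st(); g=grip(-.368); print(row([*g,.32],armdir(-.368)+np.pi))
```

```text
t 5.10 ee [ 0.4759 -0.0658  0.4047] q_pos 0.632 r 0.1353 dtheta 0.996 | Ftan 0.18 Frad -0.52 Fz -0.59 | width 0.0851 q6 0.74
[-0.144  1.139  0.848  0.     0.    -0.002]
```

>>> step_arm --pt "1 -0.02 0.14 0.05 0 0 0" --pt "1 -0.04 0.29 0.14 0 0 0" --pt "1 -0.06 0.43 0.26 0 0 0" --pt "1 -0.08 0.57 0.38 0 0 0" --pt "1 -0.1 0.72 0.5 0 0 0" --pt "1 -0.12 0.86 0.62 0 0 0" --pt "1 -0.14 1 0.74 0 0 0" --pt "1 -0.144 1 0.848 0 0 0"

```text
time_s: 6.1
ee_pos: [0.5204, -0.1575, 0.319]
eef_rot: [0.956, 0.293, -0.0, 0.0]
force: [-0.4, -0.8, -0.1]
grip_width: 0.0852
```

Run:
```python
from h import *
st(); g=grip(-.368); print(row([*g,.262],armdir(-.368)+np.pi)); snap("1")
```

```text
t 6.10 ee [ 0.5204 -0.1575  0.319 ] q_pos -0.221 r 0.0891 dtheta 0.142 | Ftan -0.51 Frad 0.74 Fz -0.09 | width 0.0852 q6 0.60
[ 0.002  0.13   0.57   0.     0.    -0.002]
```

View pics/z_scene_1.png

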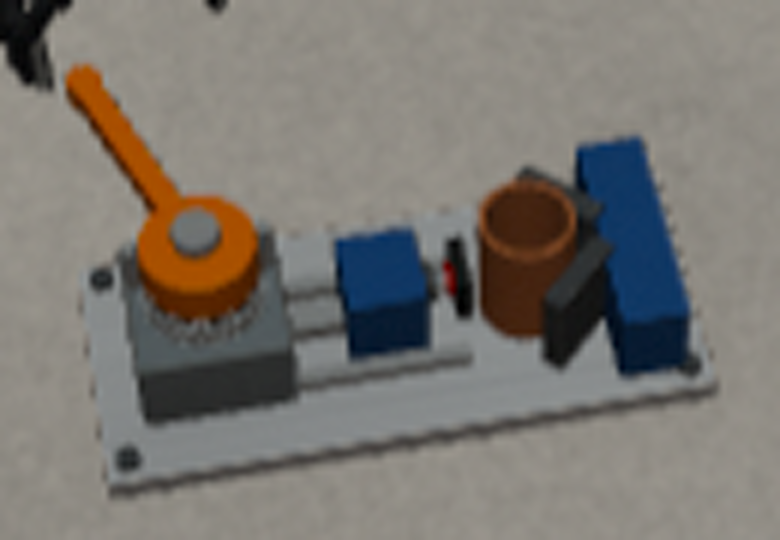

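The fingers straddle the arm, one at (30, 80) and one at (215, 0) in the zoom. Next I descend and cage the arm.

>>> step_arm --pt "1 0 0.07 0.05 0 0 0" --pt "1 0 0.13 0.15 0 0 0" --pt "1 0 0.13 0.3 0 0 0" --pt "1 0 0.13 0.45 0 0 0" --pt "0.6 0 0.13 0.57 0 0 0" --pt "0 0 0.13 0.61 0 0 0" --pt "-0.4 0 0.13 0.61 0 0 0" --pt "-0.5 0 0.13 0.61 0 0 0" --squeeze 80

```text
time_s: 7.2
ee_pos: [0.527, -0.1673, 0.258]
eef_rot: [0.956, 0.293, -0.001, -0.0]
force: [-0.1, 0.7, 1.2]
grip_width: 0.0214
```

Run:
```python
from h import *
st()
```

```text
t 7.20 ee [ 0.527  -0.1673  0.258 ] q_pos -0.355 r 0.0882 dtheta 0.009 | Ftan 0.68 Frad -0.29 Fz 1.17 | width 0.0214 q6 0.58
```

```bash
cat >> h.py <<'E'
def plan(qs,zs,r=.088):
    zs=np.broadcast_to(zs,len(qs))
    for q,z in zip(qs,zs):
        v=row([*grip(q,r),z],armdir(q)+np.pi); print("%.3f:"%q,[float(x) for x in v[:3].round(3)],float(v[5]))
E
python3 - <<'E'
from h import *
plan(np.linspace(-.355,-.0,9)[1:],.258)
E
```

```text
-0.311: [0.003, -0.039, 0.0] 0.027
-0.266: [0.006, -0.078, 0.0] 0.049
-0.222: [0.011, -0.116, 0.0] 0.071
-0.177: [0.017, -0.155, 0.0] 0.093
-0.133: [0.025, -0.193, 0.0] 0.115
-0.089: [0.035, -0.231, 0.0] 0.137
-0.044: [0.046, -0.268, 0.0] 0.16
-0.000: [0.06, -0.305, 0.0] 0.182
```

>>> step_arm --pt "-0.5 0.003 -0.039 0 0 0 0.027" --pt "-0.5 0.006 -0.078 0 0 0 0.049" --pt "-0.5 0.011 -0.116 0 0 0 0.071" --pt "-0.5 0.017 -0.155 0 0 0 0.093" --pt "-0.5 0.025 -0.193 0 0 0 0.115" --pt "-0.5 0.035 -0.231 0 0 0 0.137" --pt "-0.5 0.046 -0.268 0 0 0 0.16" --pt "-0.5 0.06 -0.305 0 0 0 0.182"

```text
time_s: 8.2
ee_pos: [0.5156, -0.1396, 0.2587]
eef_rot: [0.993, 0.115, 0.001, 0.002]
force: [5.2, -9.8, -6.6]
grip_width: 0.0211
```

Run:
```python
from h import *
st(); snap("2"); st()
plan(np.linspace(0,.4,9)[1:],.258)
```

```text
t 8.20 ee [ 0.5156 -0.1396  0.2587] q_pos -0.012 r 0.0875 dtheta -0.013 | Ftan -10.81 Frad -2.66 Fz -6.65 | width 0.0211 q6 0.99
t 8.30 ee [ 0.5155 -0.1394  0.2586] q_pos -0.009 r 0.0875 dtheta -0.010 | Ftan -9.55 Frad -0.88 Fz -4.69 | width 0.0214 q6 0.99
0.050: [-0.004, -0.052, 0.006] 0.025
0.100: [-0.001, -0.096, 0.006] 0.05
0.150: [0.005, -0.139, 0.006] 0.075
0.200: [0.012, -0.183, 0.006] 0.1
0.250: [0.022, -0.226, 0.005] 0.125
0.300: [0.034, -0.268, 0.005] 0.15
0.350: [0.048, -0.31, 0.005] 0.175
0.400: [0.064, -0.351, 0.005] 0.2
```

View pics/z_scene_2.png

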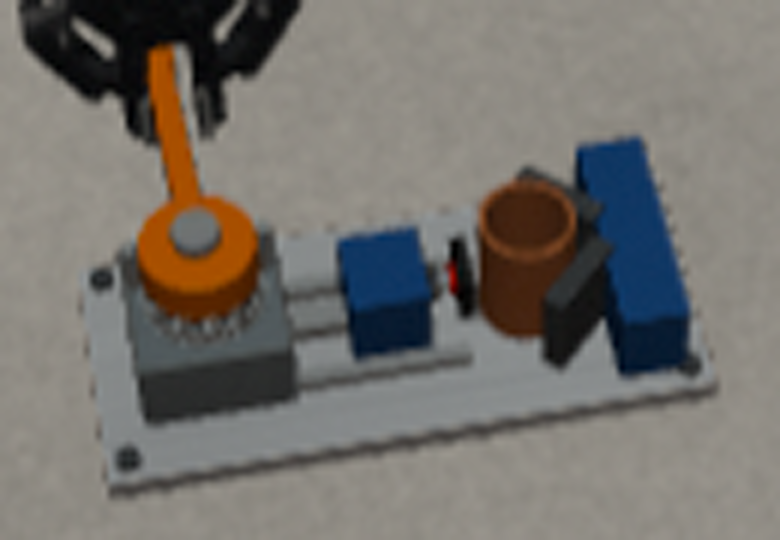

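The finger is at the arm's left side. The cap stays at (197, 230), and the blue jaw has moved slightly right, from x 337 to 340 in the zoom. I'll quantify the jaw motion by sub-pixel registration.

```bash
cat >> h.py <<'E'
FY=np.array([-np.sin(YAW),np.cos(YAW),0]); FX=np.array([np.cos(YAW),np.sin(YAW),0])
def P(x,y,z): return np.array([*PIV,0])+x*FX+y*FY+np.array([0,0,z])
from scipy.optimize import minimize
from scipy.ndimage import map_coordinates, gaussian_filter
def shift1(n,tag,y0,y1,x0,x1,z,ref="1",d=FY,lim=14):
    """shift (mm) of the patch, region given in fixture coords at height z, along direction d, vs ref picture"""
    a=cv2.imread(f"pics/{n}_{ref}.png").astype(float); b=cv2.imread(f"pics/{n}_{tag}.png").astype(float)
    c=proj(n,[P(x0,y0,z),P(x0,y1,z),P(x1,y0,z),P(x1,y1,z)]); u0,v0=c.min(0)-1; u1,v1=c.max(0)+1
    vv,uu=np.mgrid[v0:v1:.5,u0:u1:.5]
    m=P((x0+x1)/2,(y0+y1)/2,z); J=(proj(n,m+d*.01)-proj(n,m))[0]/10
    A=[gaussian_filter(a[:,:,k],.6) for k in range(3)]; B=[gaussian_filter(b[:,:,k],.6) for k in range(3)]
    def cost(s): return np.mean([(map_coordinates(B[k],[vv+s*J[1],uu+s*J[0]],order=3)-map_coordinates(A[k],[vv,uu],order=3))**2 for k in range(3)])
    S=np.arange(-3,lim,.1); C=[cost(s) for s in S]; i=int(np.argmin(C)); return round(float(S[i]),2),round(C[i],1),round(cost(0),1),np.hypot(*J).round(3)
E
python3 - <<'E'
from h import *
# where is jaw in fixture coords?
def f(n,xy,z):
    w=onz(n,z2p(n,xy),z); d=w-np.array([*PIV,0]); return round(d@FX*1e3,1),round(d@FY*1e3,1)
for p in[(337,241),(410,230),(428,303),(352,320)]: print("jaw top scene",f("scene",p,.075))
for p in[(310,222),(380,207),(392,285),(325,298)]: print("jaw top top",f("top",p,.075))
print("foot top", f("top",(278,268),.06), "pipe",f("scene",(528,208),.085),f("top",(219,281),.085))
E
```

```text
jaw top scene (np.float64(-11.2), np.float64(66.1))
jaw top scene (np.float64(-10.7), np.float64(101.7))
jaw top scene (np.float64(33.3), np.float64(102.3))
jaw top scene (np.float64(35.8), np.float64(65.3))
jaw top top (np.float64(17.4), np.float64(103.5))
jaw top top (np.float64(16.5), np.float64(65.9))
jaw top top (np.float64(-24.9), np.float64(69.5))
jaw top top (np.float64(-23.4), np.float64(105.2))
foot top (np.float64(-1.0), np.float64(124.8)) pipe (np.float64(-5.0), np.float64(158.5)) (np.float64(-2.8), np.float64(157.3))
```

```bash
cat >> h.py <<'E'
def jaw(tag,ref="1"):
    print("jaw scene",shift1("scene",tag,58,110,-26,26,.065,ref) if 0 else shift1("scene",tag,.058,.108,-.026,.022,.065,ref),"top",shift1("top",tag,.058,.108,-.026,.022,.072,ref))
    print("pad scene",shift1("scene",tag,.112,.132,-.02,.016,.05,ref),"top",shift1("top",tag,.112,.130,-.02,.016,.055,ref))
    print("pipe scene",shift1("scene",tag,.135,.185,-.03,.024,.085,ref,lim=6),"top",shift1("top",tag,.135,.185,-.03,.024,.085,ref,lim=6))
E
python3 - <<'E'
from h import *
jaw("2"); jaw("1","0")
E
```

```text
jaw scene (1.2, np.float64(10.0), np.float64(42.4), np.float64(0.345)) top (1.3, np.float64(4.1), np.float64(25.9), np.float64(0.317))
pad scene (1.1, np.float64(127.1), np.float64(237.0), np.float64(0.34)) top (1.4, np.float64(27.3), np.float64(102.2), np.float64(0.313))
pipe scene (0.2, np.float64(11.1), np.float64(12.3), np.float64(0.344)) top (0.3, np.float64(14.8), np.float64(17.1), np.float64(0.321))[ WARN:0@39.610] global loadsave.cpp:275 findDecoder imread_('pics/scene_0.png'): can't open/read file: check file path/integrity
Traceback (most recent call last):
  File "h.py", line 70, in jaw
    print("jaw scene",shift1("scene",tag,58,110,-26,26,.065,ref) if 0 else shift1("scene",tag,.058,.108,-.026,.022,.065,ref),"top",shift1("top",tag,.058,.108,-.026,.022,.072,ref))
                                                                           ~~~~~~^^^^^^^^^^^^^^^^^^^^^^^^^^^^^^^^^^^^^^^^^^^
  File "h.py", line 62, in shift1
    a=cv2.imread(f"pics/{n}_{ref}.png").astype(float); b=cv2.imread(f"pics/{n}_{tag}.png").astype(float)
      ^^^^^^^^^^^^^^^^^^^^^^^^^^^^^^^^^^^^^^^^
AttributeError: 'NoneType' object has no attribute 'astype'
```

```bash
cat >> h.py <<'E'
UZ=np.array([0,0,1.])
def lift(tag,ref="1"):
    print("hub lift mm",shift1("scene",tag,-.012,.012,-.014,.014,.12,ref,d=UZ), shift1("scene",tag,-.03,.03,.0,.032,.11,ref,d=UZ))
E
python3 - <<'E'
from h import *
lift("2")
E
```

```text
hub lift mm (-0.5, np.float64(226.6), np.float64(230.2), np.float64(0.217)) (0.1, np.float64(4.4), np.float64(4.4), np.float64(0.213))
```

>>> step_arm --pt "-0.5 -0.002 -0.052 0.006 0 0 0.025" --pt "-0.5 -0.001 -0.096 0.006 0 0 0.05" --pt "-0.5 0.005 -0.139 0.006 0 0 0.075" --pt "-0.5 0.012 -0.183 0.006 0 0 0.1" --pt "-0.5 0.022 -0.226 0.005 0 0 0.125" --pt "-0.5 0.034 -0.268 0.005 0 0 0.15" --pt "-0.5 0.048 -0.31 0.005 0 0 0.175" --pt "-0.5 0.064 -0.351 0.005 0 0 0.2"

```text
time_s: 9.3
ee_pos: [0.5143, -0.1047, 0.2586]
eef_rot: [0.996, -0.085, 0.003, 0.002]
force: [3.0, -10.8, -4.5]
grip_width: 0.0217
```

Run:
```python
from h import *
st(); 
plan(np.linspace(.4,.78,9)[1:],.258)
```

```text
t 9.30 ee [ 0.5143 -0.1047  0.2586] q_pos 0.391 r 0.0873 dtheta -0.011 | Ftan -10.21 Frad -4.67 Fz -4.54 | width 0.0217 q6 1.46
0.448: [-0.006, -0.05, 0.006] 0.023
0.495: [-0.003, -0.092, 0.006] 0.046
0.542: [0.002, -0.133, 0.006] 0.07
0.590: [0.009, -0.174, 0.005] 0.094
0.637: [0.018, -0.215, 0.005] 0.118
0.685: [0.028, -0.256, 0.005] 0.141
0.733: [0.041, -0.295, 0.005] 0.165
0.780: [0.055, -0.335, 0.005] 0.189
```

>>> step_arm --pt "-0.5 -0.005 -0.05 0.006 0 0 0.023" --pt "-0.5 -0.003 -0.092 0.006 0 0 0.046" --pt "-0.5 0.002 -0.133 0.006 0 0 0.07" --pt "-0.5 0.009 -0.174 0.005 0 0 0.094" --pt "-0.5 0.018 -0.215 0.005 0 0 0.118" --pt "-0.5 0.028 -0.256 0.005 0 0 0.141" --pt "-0.5 0.041 -0.295 0.005 0 0 0.165" --pt "-0.5 0.055 -0.335 0.005 0 0 0.189"

```text
time_s: 10.3
ee_pos: [0.5256, -0.0736, 0.2585]
eef_rot: [0.963, -0.271, 0.004, 0.003]
force: [0.1, -11.6, -2.2]
grip_width: 0.0213
```

Run:
```python
from h import *
st(); snap("3"); jaw("3"); lift("3"); st(); print(row([*grip(.77),.257],armdir(.77)+np.pi))
```

```text
t 10.30 ee [ 0.5256 -0.0736  0.2585] q_pos 0.772 r 0.0873 dtheta -0.009 | Ftan -9.89 Frad -6.03 Fz -2.18 | width 0.0213 q6 1.90
jaw scene (5.2, np.float64(14.1), np.float64(433.2), np.float64(0.345)) top (6.0, np.float64(2923.4), np.float64(3178.3), np.float64(0.317))
pad scene (5.3, np.float64(719.9), np.float64(1925.4), np.float64(0.34)) top (5.5, np.float64(340.0), np.float64(1340.4), np.float64(0.313))
pipe scene (0.2, np.float64(169.2), np.float64(170.1), np.float64(0.344)) top (0.7, np.float64(170.7), np.float64(178.3), np.float64(0.321))
hub lift mm (-0.8, np.float64(321.1), np.float64(331.6), np.float64(0.217)) (0.2, np.float64(6.5), np.float64(6.9), np.float64(0.213))
t 10.40 ee [ 0.5257 -0.0734  0.2585] q_pos 0.775 r 0.0874 dtheta -0.006 | Ftan -8.69 Frad -5.83 Fz -2.46 | width 0.0213 q6 1.90
[-0.006  0.004  0.015  0.002 -0.005 -0.005]
```

View pics/z_scene_3.png

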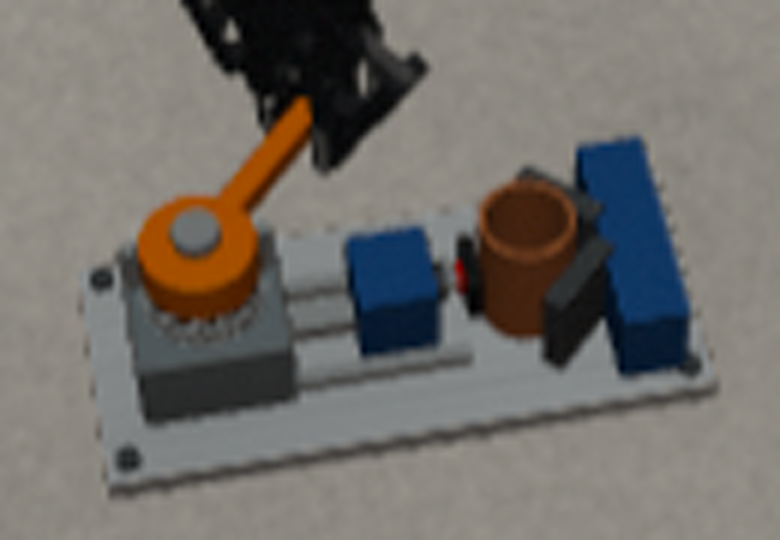

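The foot pad now touches the pipe (pad at about (470, 275) in the zoom), and the jaw has moved 5.2 mm, as predicted. I'll centre on the arm, pinch it and lift.

>>> step_arm --pt "-0.5 0 0.02 0.01 0 0 0" --pt "-0.5 0 0.04 0.015 0 0 0" --pt "-0.8 0 0.04 0.015 0 0 0" --pt "-1 0 0.04 0.015 0 0 0" --pt "-1 0 0.04 0.015 0 0 0" --pt "-1 0 0.04 0.01 0 0 0" --pt "-1 0 0.04 -0.02 0 0 0" --pt "-1 0 0.04 -0.05 0 0 0" --squeeze 60

```text
time_s: 11.4
ee_pos: [0.5237, -0.0766, 0.2625]
eef_rot: [0.963, -0.271, 0.004, 0.003]
force: [5.6, 2.5, -8.3]
grip_width: 0.0125
```

Run:
```python
from h import *
st(); print(row([*grip(.735),.27],armdir(.735)+np.pi))
```

```text
t 11.40 ee [ 0.5237 -0.0766  0.2625] q_pos 0.731 r 0.0874 dtheta -0.049 | Ftan 4.90 Frad -3.75 Fz -8.32 | width 0.0125 q6 1.89
[-0.005 -0.003 -0.075  0.001 -0.005 -0.023]
```

>>> step_arm --pt "-1 -0.002 0 -0.015 0 0 -0.006" --pt "-1 -0.004 -0.001 -0.03 0 0 -0.012" --pt "-1 -0.005 -0.002 -0.045 0 0 -0.018" --pt "-1 -0.005 -0.003 -0.055 0 0 -0.023" --pt "-1 -0.005 -0.003 -0.055 0 0 -0.023" --pt "-1 -0.005 -0.003 -0.055 0 0 -0.023" --pt "-1 -0.005 -0.003 -0.055 0 0 -0.023" --pt "-1 -0.005 -0.003 -0.055 0 0 -0.023"

```text
time_s: 12.4
ee_pos: [0.5233, -0.0767, 0.2678]
eef_rot: [0.968, -0.249, 0.004, 0.003]
force: [3.3, -8.5, -9.3]
grip_width: 0.0131
```

Run:
```python
from h import *
st(); snap("4"); lift("4"); jaw("4")
plan(np.linspace(.73,.15,9)[1:],.268,.0875)
```

```text
t 12.40 ee [ 0.5233 -0.0767  0.2678] q_pos 0.729 r 0.0878 dtheta -0.007 | Ftan -5.91 Frad -7.00 Fz -9.32 | width 0.0131 q6 1.85
hub lift mm (9.0, np.float64(306.4), np.float64(985.7), np.float64(0.217)) (9.1, np.float64(77.7), np.float64(544.8), np.float64(0.213))
jaw scene (5.2, np.float64(14.3), np.float64(434.3), np.float64(0.345)) top (5.4, np.float64(2919.5), np.float64(3110.9), np.float64(0.317))
pad scene (5.3, np.float64(711.3), np.float64(1919.0), np.float64(0.34)) top (5.3, np.float64(328.1), np.float64(1168.6), np.float64(0.313))
pipe scene (0.2, np.float64(167.9), np.float64(168.8), np.float64(0.344)) top (0.7, np.float64(171.6), np.float64(179.2), np.float64(0.321))
0.657: [0.005, 0.062, -0.002] -0.039
0.585: [0.013, 0.125, -0.002] -0.075
0.512: [0.024, 0.187, -0.001] -0.112
0.440: [0.041, 0.248, -0.001] -0.148
0.367: [0.061, 0.308, -0.0] -0.184
0.295: [0.086, 0.367, -0.0] -0.22
0.223: [0.115, 0.423, 0.0] -0.257
0.150: [0.149, 0.477, 0.001] -0.293
```

View pics/z_scene_4.png

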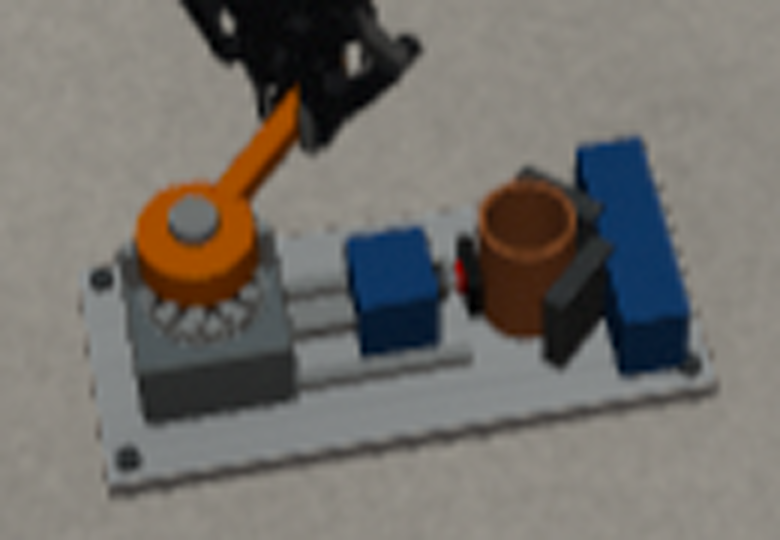

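The lever is lifted about 9 mm and the serrations show at (200, 310). Now I swing it back.

>>> step_arm --pt "-1 0.003 0.062 -0.008 0 0 -0.039" --pt "-1 0.011 0.125 -0.008 0 0 -0.075" --pt "-1 0.024 0.187 -0.008 0 0 -0.112" --pt "-1 0.041 0.248 -0.008 0 0 -0.148" --pt "-1 0.061 0.308 -0.008 0 0 -0.184" --pt "-1 0.086 0.367 -0.008 0 0 -0.22" --pt "-1 0.115 0.423 -0.008 0 0 -0.257" --pt "-1 0.149 0.477 -0.008 0 0 -0.293"

```text
time_s: 13.5
ee_pos: [0.5129, -0.1262, 0.2684]
eef_rot: [0.999, 0.042, 0.002, 0.004]
force: [1.8, -5.7, -9.0]
grip_width: 0.0127
```

Run:
```python
from h import *
st()
plan(np.r_[np.linspace(.14,-.38,8)[1:],-.38],.2682,.0875)
```

```text
t 13.50 ee [ 0.5129 -0.1262  0.2684] q_pos 0.144 r 0.0879 dtheta -0.005 | Ftan -5.82 Frad -1.34 Fz -8.98 | width 0.0127 q6 1.16
0.066: [0.007, 0.068, 0.003] -0.042
-0.009: [0.015, 0.133, 0.004] -0.079
-0.083: [0.028, 0.196, 0.004] -0.116
-0.157: [0.045, 0.259, 0.005] -0.153
-0.231: [0.067, 0.32, 0.005] -0.19
-0.306: [0.093, 0.38, 0.006] -0.227
-0.380: [0.124, 0.437, 0.006] -0.264
-0.380: [0.124, 0.437, 0.006] -0.264
```

>>> step_arm --pt "-1 0.007 0.068 0.003 0 0 -0.042" --pt "-1 0.015 0.133 0.003 0 0 -0.079" --pt "-1 0.028 0.196 0.003 0 0 -0.116" --pt "-1 0.045 0.259 0.003 0 0 -0.153" --pt "-1 0.067 0.32 0.003 0 0 -0.19" --pt "-1 0.093 0.38 0.003 0 0 -0.227" --pt "-1 0.124 0.437 0.003 0 0 -0.264" --pt "-1 0.124 0.437 0.003 0 0 -0.264"

```text
time_s: 14.5
ee_pos: [0.5286, -0.1694, 0.268]
eef_rot: [0.954, 0.301, 0.001, 0.004]
force: [1.9, -5.1, -9.3]
grip_width: 0.0126
```

Run:
```python
from h import *
st(); snap("5"); lift("5"); jaw("5")
print(row([*grip(-.38),.258],armdir(-.38)+np.pi))
```

```text
t 14.50 ee [ 0.5286 -0.1694  0.268 ] q_pos -0.384 r 0.0881 dtheta -0.006 | Ftan -5.30 Frad 1.37 Fz -9.32 | width 0.0126 q6 0.57
hub lift mm (9.8, np.float64(9.6), np.float64(949.9), np.float64(0.217)) (8.8, np.float64(75.7), np.float64(524.1), np.float64(0.213))
jaw scene (5.2, np.float64(11.7), np.float64(441.2), np.float64(0.345)) top (5.1, np.float64(11.6), np.float64(314.8), np.float64(0.317))
pad scene (5.3, np.float64(687.7), np.float64(1933.5), np.float64(0.34)) top (5.3, np.float64(314.4), np.float64(1090.5), np.float64(0.313))
pipe scene (0.3, np.float64(159.5), np.float64(161.4), np.float64(0.344)) top (0.8, np.float64(166.9), np.float64(176.7), np.float64(0.321))
[ 0.001 -0.003  0.1    0.004  0.    -0.001]
```

View pics/z_scene_5.png

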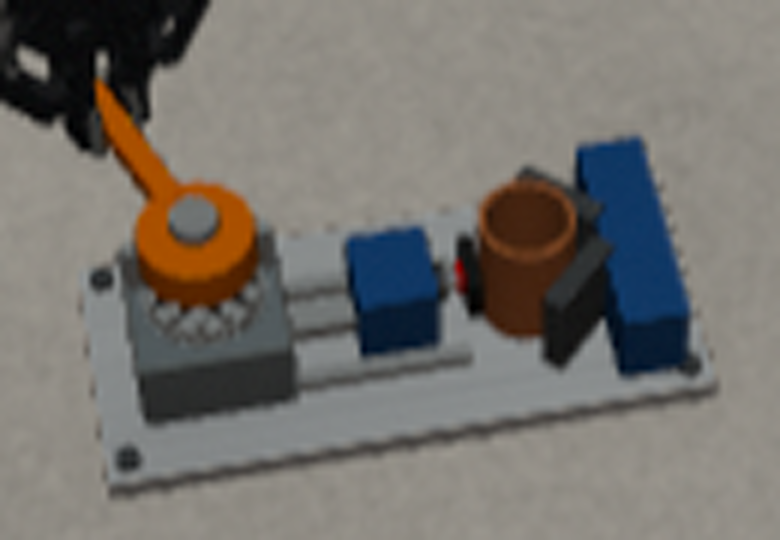

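The jaw is unchanged at 5.2 mm with the lever back at about −0.38. I lower it a little, let go into the cage and follow it down.

>>> step_arm --pt "-1 0 0 0.02 0.004 0 0" --pt "-1 0 0 0.035 0.004 0 0" --pt "-0.8 0 0 0.035 0.004 0 0" --pt "-0.5 0 0 0.035 0.004 0 0" --pt "-0.5 0 0 0.05 0.004 0 0" --pt "-0.5 0 0 0.08 0.004 0 0" --pt "-0.5 0 0 0.1 0.004 0 0" --pt "-0.5 0 0 0.1 0.004 0 0" --squeeze 80

```text
time_s: 15.6
ee_pos: [0.5285, -0.1693, 0.2578]
eef_rot: [0.954, 0.3, -0.001, 0.0]
force: [0.1, -0.6, 0.6]
grip_width: 0.021
```

Run:
```python
from h import *
st(); snap("6"); lift("6"); 
plan(np.linspace(-.38,.0,9)[1:],.258)
```

```text
t 15.60 ee [ 0.5285 -0.1693  0.2578] q_pos -0.382 r 0.0881 dtheta -0.004 | Ftan -0.55 Frad 0.32 Fz 0.57 | width 0.0210 q6 0.57
hub lift mm (0.0, np.float64(1.4), np.float64(1.4), np.float64(0.217)) (-0.1, np.float64(0.4), np.float64(0.4), np.float64(0.213))
-0.333: [0.002, -0.044, -0.0] 0.023
-0.285: [0.004, -0.086, -0.0] 0.046
-0.237: [0.009, -0.128, -0.0] 0.07
-0.190: [0.016, -0.169, -0.0] 0.094
-0.143: [0.025, -0.21, -0.0] 0.118
-0.095: [0.036, -0.25, -0.0] 0.141
-0.047: [0.048, -0.29, -0.0] 0.165
0.000: [0.063, -0.329, -0.0] 0.189
```

The lever has dropped fully in (0.0 mm lift, clean residual). Second stroke.

>>> step_arm --pt "-0.5 0.002 -0.044 0 0 0 0.023" --pt "-0.5 0.004 -0.086 0 0 0 0.046" --pt "-0.5 0.009 -0.128 0 0 0 0.07" --pt "-0.5 0.016 -0.169 0 0 0 0.094" --pt "-0.5 0.025 -0.21 0 0 0 0.118" --pt "-0.5 0.036 -0.25 0 0 0 0.141" --pt "-0.5 0.048 -0.29 0 0 0 0.165" --pt "-0.5 0.063 -0.329 0 0 0 0.189"

```text
time_s: 16.7
ee_pos: [0.5156, -0.1396, 0.2583]
eef_rot: [0.993, 0.115, 0.001, 0.002]
force: [5.6, -10.0, -7.2]
grip_width: 0.0214
```

Run:
```python
from h import *
st(); snap("7"); jaw("7"); jaw("7","5"); lift("7")
plan(np.linspace(.0,.36,9)[1:],.258)
```

```text
t 16.70 ee [ 0.5156 -0.1396  0.2583] q_pos -0.011 r 0.0875 dtheta -0.013 | Ftan -11.01 Frad -3.03 Fz -7.18 | width 0.0214 q6 0.99
jaw scene (6.4, np.float64(15.1), np.float64(609.3), np.float64(0.345)) top (6.4, np.float64(10.1), np.float64(462.6), np.float64(0.317))
pad scene (6.7, np.float64(757.8), np.float64(2440.4), np.float64(0.34)) top (6.5, np.float64(289.3), np.float64(1358.9), np.float64(0.313))
pipe scene (0.7, np.float64(190.2), np.float64(198.0), np.float64(0.344)) top (1.2, np.float64(186.9), np.float64(208.9), np.float64(0.321))
jaw scene (1.3, np.float64(6.3), np.float64(37.8), np.float64(0.345)) top (1.3, np.float64(3.4), np.float64(23.3), np.float64(0.317))
pad scene (1.3, np.float64(25.1), np.float64(136.9), np.float64(0.34)) top (1.2, np.float64(9.8), np.float64(69.0), np.float64(0.313))
pipe scene (0.5, np.float64(13.4), np.float64(18.9), np.float64(0.344)) top (0.6, np.float64(19.7), np.float64(27.2), np.float64(0.321))
hub lift mm (-0.5, np.float64(226.9), np.float64(230.2), np.float64(0.217)) (0.1, np.float64(5.0), np.float64(5.0), np.float64(0.213))
0.045: [-0.005, -0.047, 0.003] 0.022
0.090: [-0.002, -0.087, 0.003] 0.045
0.135: [0.003, -0.126, 0.003] 0.067
0.180: [0.009, -0.165, 0.003] 0.09
0.225: [0.017, -0.204, 0.002] 0.112
0.270: [0.026, -0.243, 0.002] 0.135
0.315: [0.038, -0.281, 0.002] 0.157
0.360: [0.051, -0.318, 0.002] 0.18
```

>>> step_arm --pt "-0.5 -0.003 -0.047 0.003 0 0 0.022" --pt "-0.5 -0.001 -0.087 0.003 0 0 0.045" --pt "-0.5 0.003 -0.126 0.003 0 0 0.067" --pt "-0.5 0.009 -0.165 0.003 0 0 0.09" --pt "-0.5 0.017 -0.204 0.003 0 0 0.112" --pt "-0.5 0.026 -0.243 0.003 0 0 0.135" --pt "-0.5 0.038 -0.281 0.003 0 0 0.157" --pt "-0.5 0.051 -0.318 0.003 0 0 0.18"

```text
time_s: 17.8
ee_pos: [0.5138, -0.1082, 0.2582]
eef_rot: [0.998, -0.065, 0.003, 0.003]
force: [3.0, -12.1, -4.4]
grip_width: 0.0215
```

Run:
```python
from h import *
st(); snap("8"); jaw("8","5")
plan(np.linspace(.36,.58,9)[1:],.258)
```

```text
t 17.80 ee [ 0.5138 -0.1082  0.2582] q_pos 0.350 r 0.0873 dtheta -0.012 | Ftan -11.62 Frad -4.39 Fz -4.35 | width 0.0215 q6 1.41
jaw scene (3.0, np.float64(6.3), np.float64(151.4), np.float64(0.345)) top (5.6, np.float64(453.1), np.float64(893.1), np.float64(0.317))
pad scene (2.7, np.float64(19.1), np.float64(497.4), np.float64(0.34)) top (2.6, np.float64(19.1), np.float64(253.7), np.float64(0.313))
pipe scene (1.1, np.float64(34.3), np.float64(57.3), np.float64(0.344)) top (1.1, np.float64(50.8), np.float64(77.6), np.float64(0.321))
0.387: [-0.006, -0.031, 0.002] 0.013
0.415: [-0.005, -0.055, 0.002] 0.027
0.443: [-0.004, -0.079, 0.002] 0.04
0.470: [-0.002, -0.104, 0.002] 0.054
0.497: [0.001, -0.128, 0.002] 0.068
0.525: [0.005, -0.152, 0.002] 0.082
0.552: [0.009, -0.175, 0.002] 0.095
0.580: [0.014, -0.199, 0.002] 0.109
```

View pics/z_scene_8.png

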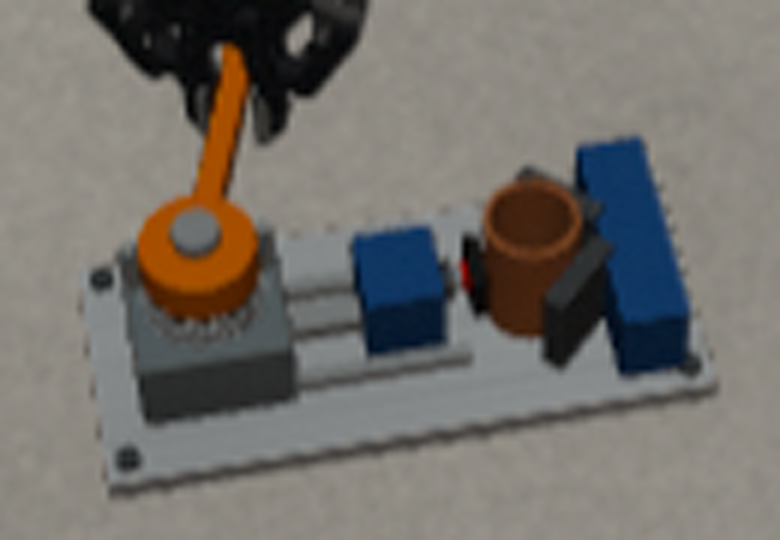

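View pics/z_top_8.png

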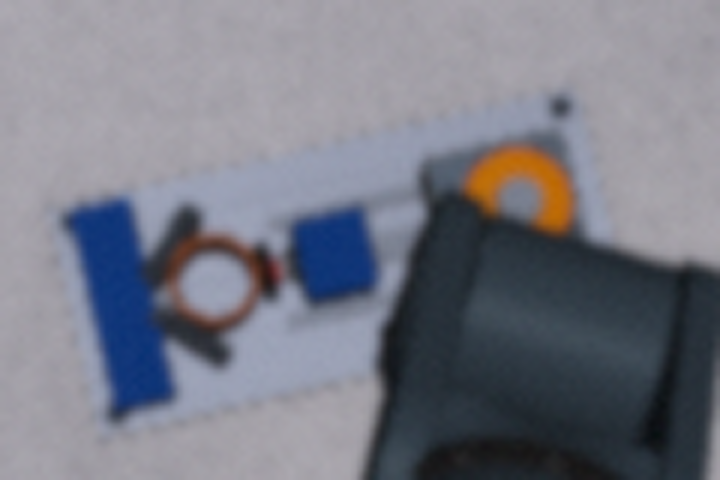

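Jaw +3.0 mm and pad +2.65 mm relative to picture 5: the pipe looks home, at (530, 255), and the foot is just beginning to press in. Continuing.

>>> step_arm --pt "-0.5 -0.005 -0.045 0.002 0 0 0.023" --pt "-0.5 -0.003 -0.088 0.002 0 0 0.046" --pt "-0.5 0.001 -0.128 0.002 0 0 0.068" --pt "-0.5 0.009 -0.175 0.002 0 0 0.095" --pt "-0.5 0.014 -0.199 0.002 0 0 0.109" --pt "-0.5 0.02 -0.225 0.002 0 0 0.124" --pt "-0.5 0.026 -0.25 0.002 0 0 0.139" --pt "-0.5 0.033 -0.275 0.002 0 0 0.154"

```text
time_s: 18.9
ee_pos: [0.521, -0.0824, 0.2582]
eef_rot: [0.976, -0.217, 0.004, 0.003]
force: [0.3, -14.4, -2.7]
grip_width: 0.0215
```

Run:
```python
from h import *
st(); snap("9"); jaw("9","5"); jaw("9","8")
plan(np.linspace(.66,.775,9)[1:],.258)
```

```text
t 18.90 ee [ 0.521  -0.0824  0.2582] q_pos 0.658 r 0.0873 dtheta -0.012 | Ftan -13.01 Frad -6.18 Fz -2.69 | width 0.0215 q6 1.77
jaw scene (4.4, np.float64(16.2), np.float64(283.2), np.float64(0.345)) top (5.2, np.float64(3452.6), np.float64(3546.1), np.float64(0.317))
pad scene (3.5, np.float64(76.0), np.float64(733.8), np.float64(0.34)) top (3.3, np.float64(71.3), np.float64(428.3), np.float64(0.313))
pipe scene (1.2, np.float64(40.8), np.float64(68.1), np.float64(0.344)) top (1.3, np.float64(55.0), np.float64(88.5), np.float64(0.321))
jaw scene (1.4, np.float64(6.4), np.float64(34.5), np.float64(0.345)) top (4.8, np.float64(2673.8), np.float64(2770.5), np.float64(0.317))
pad scene (0.8, np.float64(46.8), np.float64(86.0), np.float64(0.34)) top (0.8, np.float64(26.0), np.float64(45.8), np.float64(0.313))
pipe scene (0.1, np.float64(4.4), np.float64(4.8), np.float64(0.344)) top (0.2, np.float64(5.5), np.float64(6.2), np.float64(0.321))
0.674: [-0.007, -0.014, 0.002] 0.002
0.689: [-0.006, -0.026, 0.002] 0.01
0.703: [-0.006, -0.039, 0.002] 0.017
0.718: [-0.006, -0.051, 0.002] 0.024
0.732: [-0.005, -0.064, 0.002] 0.031
0.746: [-0.004, -0.077, 0.002] 0.038
0.761: [-0.003, -0.089, 0.002] 0.046
0.775: [-0.002, -0.102, 0.001] 0.053
```

```bash
cat >> h.py <<'E'
def pad(tag,ref):
    print("pad",[shift1(n,tag,a,b,-.018,.016,z,ref,lim=6)[:2] for n,z in(("scene",.05),("top",.06)) for a,b in((.122,.136),(.126,.136),(.127,.142))])
def mom():
    o=status.get_obs(); d=o["ee_pos"][:2]-PIV; F=o["force"]; return d[0]*F[1]-d[1]*F[0], o["wrist_torque"][2]
E
python3 - <<'E'
from h import *
for t,r in(("7","5"),("8","5"),("8","7"),("9","5"),("9","8")): print(t,r); pad(t,r)
print(mom())
E
```

```text
7 5
pad [(1.3, np.float64(26.3)), (1.3, np.float64(26.2)), (1.4, np.float64(22.1)), (1.2, np.float64(13.4)), (1.2, np.float64(14.4)), (1.2, np.float64(12.5))]
8 5
pad [(2.6, np.float64(17.6)), (2.5, np.float64(14.8)), (2.5, np.float64(11.0)), (2.4, np.float64(23.6)), (2.3, np.float64(20.1)), (2.3, np.float64(17.3))]
8 7
pad [(1.3, np.float64(40.7)), (1.2, np.float64(36.0)), (1.2, np.float64(28.6)), (1.3, np.float64(24.6)), (1.2, np.float64(23.6)), (1.1, np.float64(19.9))]
9 5
pad [(3.1, np.float64(48.3)), (2.9, np.float64(26.6)), (2.9, np.float64(15.6)), (2.8, np.float64(73.0)), (2.5, np.float64(55.3)), (2.5, np.float64(43.1))]
9 8
pad [(0.6, np.float64(44.4)), (0.5, np.float64(41.3)), (0.5, np.float64(31.2)), (0.5, np.float64(25.6)), (0.3, np.float64(23.1)), (0.3, np.float64(18.7))]
(np.float64(0.9743345348256759), np.float64(0.18245393806188845))
```

The pad has moved 2.5–2.9 mm against 4.45 mm for the jaw, so compression is about 1.7 mm. The force rise of 3.0 N (about 1.75 mm) agrees. I'm lifting here, since the final tooth phase is the same, for a third stroke.

>>> step_arm --pt "-0.5 0 0.02 0.006 0 0 -0.01" --pt "-0.5 0 0.036 0.012 0 0 -0.015" --pt "-0.8 0 0.036 0.012 0 0 -0.015" --pt "-1 0 0.036 0.012 0 0 -0.015" --pt "-1 0 0.036 0.012 0 0 -0.015" --pt "-1 0 0.036 0.012 0 0 -0.015" --pt "-1 0 0.036 -0.02 0 0 -0.015" --pt "-1 0 0.036 -0.05 0 0 -0.015" --squeeze 60

```text
time_s: 20.0
ee_pos: [0.5194, -0.0857, 0.2619]
eef_rot: [0.979, -0.202, 0.004, 0.003]
force: [4.5, -0.4, -7.4]
grip_width: 0.0126
```

Run:
```python
from h import *
st(); plan(np.r_[.615,.615,.615,np.linspace(.615,.3,6)[1:]],[.2655,.2685,.2685,.2685,.2685,.2685,.2685,.2685],.0875)
```

```text
t 20.00 ee [ 0.5194 -0.0857  0.2619] q_pos 0.617 r 0.0874 dtheta -0.023 | Ftan 1.33 Frad -4.35 Fz -7.40 | width 0.0126 q6 1.73
0.615: [-0.0, 0.002, -0.036] -0.012
0.615: [0.0, 0.002, -0.066] -0.012
0.615: [0.0, 0.002, -0.066] -0.012
0.552: [0.003, 0.057, -0.066] -0.044
0.489: [0.01, 0.112, -0.065] -0.075
0.426: [0.02, 0.166, -0.065] -0.107
0.363: [0.033, 0.219, -0.064] -0.138
0.300: [0.05, 0.272, -0.064] -0.17
```

>>> step_arm --pt "-1 0 0.002 -0.036 0 0 -0.012" --pt "-1 0 0.002 -0.07 0 0 -0.012" --pt "-1 0 0.002 -0.07 0 0 -0.012" --pt "-1 0.003 0.057 -0.07 0 0 -0.044" --pt "-1 0.01 0.112 -0.07 0 0 -0.075" --pt "-1 0.02 0.166 -0.07 0 0 -0.107" --pt "-1 0.033 0.219 -0.07 0 0 -0.138" --pt "-1 0.05 0.272 -0.07 0 0 -0.17"

```text
time_s: 21.0
ee_pos: [0.5131, -0.113, 0.2684]
eef_rot: [0.999, -0.033, 0.003, 0.004]
force: [2.2, -6.7, -8.5]
grip_width: 0.013
```

Run:
```python
from h import *
st(); snap("10"); lift("10"); jaw("10","5"); plan(np.linspace(.3,-.24,9)[1:],.2685,.0875)
```

```text
t 21.00 ee [ 0.5131 -0.113   0.2684] q_pos 0.294 r 0.0876 dtheta -0.004 | Ftan -6.57 Frad -2.62 Fz -8.47 | width 0.0130 q6 1.34
hub lift mm (9.2, np.float64(398.5), np.float64(1048.8), np.float64(0.217)) (9.5, np.float64(79.3), np.float64(560.6), np.float64(0.213))
jaw scene (4.4, np.float64(13.3), np.float64(281.8), np.float64(0.345)) top (5.0, np.float64(54.6), np.float64(387.9), np.float64(0.317))
pad scene (3.5, np.float64(67.6), np.float64(729.0), np.float64(0.34)) top (3.3, np.float64(69.8), np.float64(424.3), np.float64(0.313))
pipe scene (1.3, np.float64(40.0), np.float64(69.1), np.float64(0.344)) top (1.3, np.float64(56.1), np.float64(89.7), np.float64(0.321))
0.232: [0.003, 0.052, -0.0] -0.033
0.165: [0.009, 0.111, 0.0] -0.067
0.097: [0.019, 0.169, 0.001] -0.101
0.030: [0.032, 0.227, 0.001] -0.135
-0.038: [0.05, 0.283, 0.002] -0.168
-0.105: [0.071, 0.338, 0.002] -0.202
-0.173: [0.096, 0.392, 0.003] -0.236
-0.240: [0.125, 0.443, 0.004] -0.27
```

>>> step_arm --pt "-1 0.003 0.052 0 0 0 -0.033" --pt "-1 0.009 0.111 0 0 0 -0.067" --pt "-1 0.019 0.169 0 0 0 -0.101" --pt "-1 0.032 0.227 0 0 0 -0.135" --pt "-1 0.05 0.283 0 0 0 -0.168" --pt "-1 0.071 0.338 0 0 0 -0.202" --pt "-1 0.096 0.392 0 0 0 -0.236" --pt "-1 0.125 0.443 0 0 0 -0.27"

```text
time_s: 22.1
ee_pos: [0.5225, -0.1586, 0.2681]
eef_rot: [0.972, 0.235, 0.002, 0.005]
force: [1.1, -6.8, -8.9]
grip_width: 0.0129
```

Run:
```python
from h import *
st(); plan(np.r_[np.linspace(-.24,-.50,5)[1:],[-.5]*4],[.2685,.2685,.2685,.2685,.2685,.2645,.2645,.2645],.0875)
```

```text
t 22.10 ee [ 0.5225 -0.1586  0.2681] q_pos -0.243 r 0.0877 dtheta -0.001 | Ftan -6.57 Frad 2.15 Fz -8.86 | width 0.0129 q6 0.72
-0.305: [0.004, 0.054, -0.004] -0.032
-0.370: [0.01, 0.111, -0.003] -0.064
-0.435: [0.019, 0.167, -0.003] -0.097
-0.500: [0.032, 0.222, -0.002] -0.129
-0.500: [0.032, 0.222, -0.002] -0.129
-0.500: [0.031, 0.222, 0.038] -0.129
-0.500: [0.031, 0.222, 0.038] -0.129
-0.500: [0.031, 0.222, 0.038] -0.129
```

>>> step_arm --pt "-1 0.004 0.054 0 0 0 -0.032" --pt "-1 0.01 0.111 0 0 0 -0.064" --pt "-1 0.019 0.167 0 0 0 -0.097" --pt "-1 0.032 0.222 0 0 0 -0.129" --pt "-1 0.032 0.222 0 0 0 -0.129" --pt "-1 0.031 0.222 0.02 0 0 -0.129" --pt "-1 0.031 0.222 0.035 0 0 -0.129" --pt "-1 0.031 0.222 0.035 0 0 -0.129"

```text
time_s: 23.1
ee_pos: [0.5352, -0.1773, 0.264]
eef_rot: [0.934, 0.357, 0.001, 0.005]
force: [0.8, -6.0, -8.2]
grip_width: 0.0126
```

Run:
```python
from h import *
st(); print(row([*grip(-.5),.258],armdir(-.5)+np.pi))
```

```text
t 23.10 ee [ 0.5352 -0.1773  0.264 ] q_pos -0.501 r 0.0878 dtheta -0.003 | Ftan -4.97 Frad 3.40 Fz -8.20 | width 0.0126 q6 0.44
[-0.002 -0.001  0.06   0.005  0.001 -0.001]
```

>>> step_arm --pt "-0.8 0 0 0 0 0 0" --pt "-0.5 0 0 0 0.002 0 0" --pt "-0.5 0 0 0.02 0.005 0 0" --pt "-0.5 0 0 0.04 0.005 0 0" --pt "-0.5 0 0 0.06 0.005 0 0" --pt "-0.5 0 0 0.06 0.005 0 0" --pt "-0.5 0 0 0.06 0.005 0 0" --pt "-0.5 0 0 0.06 0.005 0 0" --squeeze 80

```text
time_s: 24.1
ee_pos: [0.5353, -0.1773, 0.258]
eef_rot: [0.934, 0.357, -0.001, 0.0]
force: [0.7, -0.2, -0.1]
grip_width: 0.0213
```

Run:
```python
from h import *
st(); snap("11"); lift("11"); jaw("11","5"); pad("11","5")
plan(np.linspace(-.5,-.18,9)[1:],.258)
```

```text
t 24.10 ee [ 0.5353 -0.1773  0.258 ] q_pos -0.501 r 0.0878 dtheta -0.003 | Ftan -0.66 Frad -0.41 Fz -0.11 | width 0.0213 q6 0.44
hub lift mm (-0.4, np.float64(29.4), np.float64(31.9), np.float64(0.217)) (0.1, np.float64(5.1), np.float64(5.2), np.float64(0.213))
jaw scene (4.4, np.float64(11.0), np.float64(288.4), np.float64(0.345)) top (4.4, np.float64(10.0), np.float64(207.8), np.float64(0.317))
pad scene (3.5, np.float64(57.0), np.float64(729.1), np.float64(0.34)) top (3.3, np.float64(59.4), np.float64(407.5), np.float64(0.313))
pipe scene (1.3, np.float64(41.1), np.float64(74.1), np.float64(0.344)) top (1.4, np.float64(51.7), np.float64(91.1), np.float64(0.321))
pad [(3.2, np.float64(37.7)), (3.0, np.float64(22.0)), (3.0, np.float64(13.1)), (2.8, np.float64(60.6)), (2.5, np.float64(48.0)), (2.5, np.float64(38.5))]
-0.460: [-0.001, -0.037, 0.0] 0.019
-0.420: [0.001, -0.072, 0.0] 0.039
-0.380: [0.004, -0.107, 0.0] 0.059
-0.340: [0.009, -0.142, 0.0] 0.079
-0.300: [0.015, -0.176, 0.0] 0.099
-0.260: [0.023, -0.211, 0.0] 0.119
-0.220: [0.032, -0.245, 0.0] 0.139
-0.180: [0.042, -0.278, 0.0] 0.159
```

Dropped in again and the jaw held at +4.4 mm. Third stroke, first part.

>>> step_arm --pt "-0.5 -0.001 -0.037 0 0 0 0.019" --pt "-0.5 0.001 -0.072 0 0 0 0.039" --pt "-0.5 0.004 -0.107 0 0 0 0.059" --pt "-0.5 0.009 -0.142 0 0 0 0.079" --pt "-0.5 0.015 -0.176 0 0 0 0.099" --pt "-0.5 0.023 -0.211 0 0 0 0.119" --pt "-0.5 0.032 -0.245 0 0 0 0.139" --pt "-0.5 0.042 -0.278 0 0 0 0.159"

```text
time_s: 25.2
ee_pos: [0.5209, -0.1549, 0.2584]
eef_rot: [0.979, 0.204, 0.001, 0.002]
force: [8.8, -11.7, -9.0]
grip_width: 0.0213
```

Run:
```python
from h import *
st(); print(mom()); snap("12"); jaw("12","5"); pad("12","5"); pad("12","11");jaw("12","11")
plan(np.linspace(-.18,.03,9)[1:],.258)
```

```text
t 25.20 ee [ 0.5209 -0.1549  0.2584] q_pos -0.197 r 0.0876 dtheta -0.018 | Ftan -14.30 Frad -3.16 Fz -9.00 | width 0.0213 q6 0.79
(np.float64(1.2524925514467646), np.float64(0.14587248145182935))
jaw scene (5.4, np.float64(9.8), np.float64(367.6), np.float64(0.345)) top (5.3, np.float64(10.9), np.float64(277.0), np.float64(0.317))
pad scene (3.8, np.float64(130.4), np.float64(838.5), np.float64(0.34)) top (3.8, np.float64(150.6), np.float64(592.1), np.float64(0.313))
pipe scene (1.3, np.float64(41.6), np.float64(72.0), np.float64(0.344)) top (1.3, np.float64(51.4), np.float64(86.9), np.float64(0.321))
pad [(3.3, np.float64(93.8)), (3.0, np.float64(55.2)), (3.0, np.float64(30.9)), (3.1, np.float64(154.9)), (2.8, np.float64(113.0)), (2.7, np.float64(77.8))]
pad [(0.2, np.float64(25.1)), (0.1, np.float64(21.1)), (0.1, np.float64(16.5)), (0.5, np.float64(40.4)), (0.4, np.float64(39.8)), (0.3, np.float64(31.2))]
jaw scene (0.9, np.float64(4.5), np.float64(15.8), np.float64(0.345)) top (0.8, np.float64(3.0), np.float64(9.3), np.float64(0.317))
pad scene (0.3, np.float64(24.4), np.float64(29.1), np.float64(0.34)) top (0.7, np.float64(31.7), np.float64(46.2), np.float64(0.313))
pipe scene (0.0, np.float64(1.6), np.float64(1.6), np.float64(0.344)) top (0.0, np.float64(5.1), np.float64(5.1), np.float64(0.321))
-0.154: [-0.004, -0.036, 0.004] 0.013
-0.128: [-0.003, -0.059, 0.004] 0.026
-0.101: [-0.002, -0.082, 0.003] 0.039
-0.075: [0.001, -0.105, 0.003] 0.052
-0.049: [0.003, -0.128, 0.003] 0.065
-0.022: [0.007, -0.151, 0.003] 0.079
0.004: [0.01, -0.174, 0.003] 0.092
0.030: [0.015, -0.196, 0.003] 0.105
```

>>> step_arm --pt "-0.5 -0.004 -0.036 0.004 0 0 0.013" --pt "-0.5 -0.003 -0.065 0.004 0 0 0.029" --pt "-0.5 -0.001 -0.096 0.004 0 0 0.047" --pt "-0.5 0.003 -0.128 0.004 0 0 0.065" --pt "-0.5 0.007 -0.151 0.004 0 0 0.079" --pt "-0.5 0.01 -0.174 0.004 0 0 0.092" --pt "-0.5 0.015 -0.196 0.004 0 0 0.105" --pt "-0.5 0.025 -0.247 0.004 0 0 0.134"

```text
time_s: 26.3
ee_pos: [0.514, -0.1327, 0.2583]
eef_rot: [0.997, 0.071, 0.003, 0.004]
force: [6.2, -15.2, -6.6]
grip_width: 0.0215
```

Run:
```python
from h import *
st(); print(mom()); snap("13"); st();jaw("13","5"); pad("13","5"); pad("13","11");jaw("13","11")
```

```text
t 26.30 ee [ 0.514  -0.1327  0.2583] q_pos 0.070 r 0.0876 dtheta -0.020 | Ftan -15.96 Frad -3.72 Fz -6.65 | width 0.0215 q6 1.09
(np.float64(1.3989881158342692), np.float64(0.16288858530583336))
t 26.40 ee [ 0.514  -0.1323  0.2583] q_pos 0.074 r 0.0876 dtheta -0.015 | Ftan -14.59 Frad -3.21 Fz -6.18 | width 0.0213 q6 1.09
jaw scene (6.6, np.float64(13.1), np.float64(490.9), np.float64(0.345)) top (6.6, np.float64(16.9), np.float64(388.4), np.float64(0.317))
pad scene (4.2, np.float64(252.2), np.float64(1030.8), np.float64(0.34)) top (4.4, np.float64(267.7), np.float64(788.0), np.float64(0.313))
pipe scene (1.3, np.float64(45.1), np.float64(76.0), np.float64(0.344)) top (1.3, np.float64(57.0), np.float64(93.1), np.float64(0.321))
pad [(3.5, np.float64(186.4)), (3.2, np.float64(110.9)), (3.1, np.float64(62.2)), (3.4, np.float64(262.6)), (3.0, np.float64(190.3)), (2.8, np.float64(127.9))]
pad [(0.5, np.float64(92.3)), (0.3, np.float64(79.7)), (0.3, np.float64(61.5)), (0.9, np.float64(109.6)), (0.6, np.float64(103.1)), (0.5, np.float64(79.5))]
jaw scene (2.1, np.float64(6.6), np.float64(70.3), np.float64(0.345)) top (2.1, np.float64(7.1), np.float64(45.5), np.float64(0.317))
pad scene (0.8, np.float64(93.6), np.float64(124.9), np.float64(0.34)) top (1.4, np.float64(89.4), np.float64(140.3), np.float64(0.313))
pipe scene (0.0, np.float64(5.0), np.float64(5.0), np.float64(0.344)) top (0.1, np.float64(11.4), np.float64(11.4), np.float64(0.321))
```

View pics/z_scene_13.png

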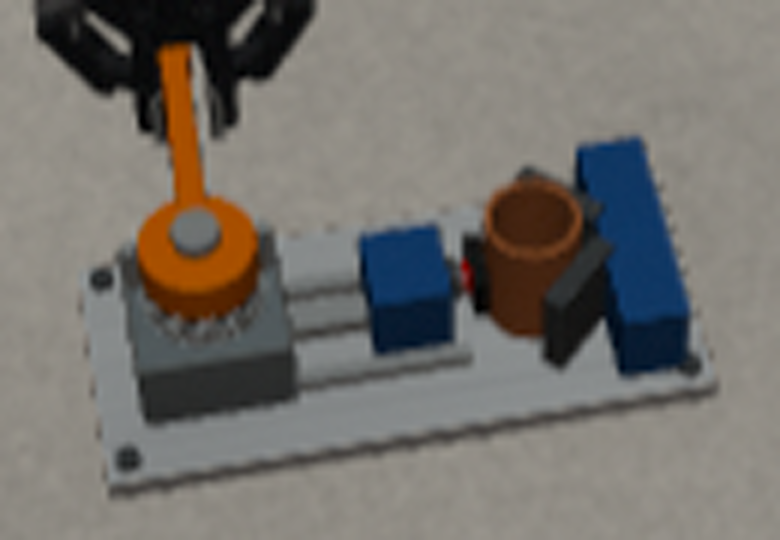

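View pics/z_top_13.png

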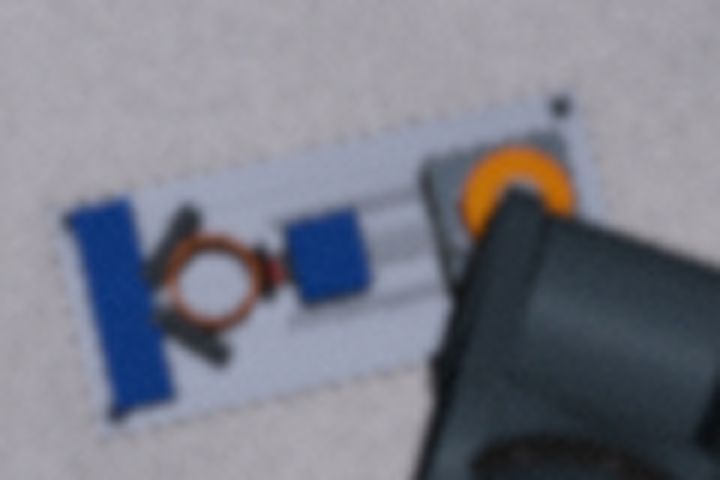

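The pipe stays home (0.0 mm movement). The jaw is at +6.6 mm against the pad at about 2.7 mm, so compression is about 3.9 mm. The force gives 3.0–3.5 mm, which also lies in the band. Now the final lift and swing back.

>>> step_arm --pt "-0.5 0 0.02 0.006 0 0 -0.012" --pt "-0.5 0 0.036 0.012 0 0 -0.024" --pt "-0.8 0 0.036 0.012 0 0 -0.024" --pt "-1 0 0.036 0.012 0 0 -0.024" --pt "-1 0 0.036 0.012 0 0 -0.024" --pt "-1 0 0.036 0.012 0 0 -0.024" --pt "-1 0 0.036 -0.02 0 0 -0.024" --pt "-1 0 0.036 -0.05 0 0 -0.024" --squeeze 60

```text
time_s: 27.4
ee_pos: [0.5145, -0.136, 0.2616]
eef_rot: [0.995, 0.095, 0.003, 0.004]
force: [5.9, -2.2, -7.6]
grip_width: 0.0128
```

Run:
```python
from h import *
st(); q=qmeas()[0]; plan(np.r_[q,q,q,np.linspace(q,-.2,6)[1:]],[.2655,.2685,.2685,.2685,.2685,.2685,.2685,.2685],.0875)
```

```text
t 27.40 ee [ 0.5145 -0.136   0.2616] q_pos 0.031 r 0.0878 dtheta -0.010 | Ftan -3.29 Frad -5.34 Fz -7.61 | width 0.0128 q6 1.04
0.031: [0.003, 0.0, -0.038] -0.005
0.031: [0.003, 0.001, -0.068] -0.005
0.031: [0.003, 0.001, -0.068] -0.005
-0.015: [0.004, 0.041, -0.068] -0.028
-0.061: [0.007, 0.081, -0.068] -0.051
-0.107: [0.013, 0.122, -0.067] -0.075
-0.154: [0.019, 0.162, -0.067] -0.098
-0.200: [0.028, 0.201, -0.067] -0.121
```

>>> step_arm --pt "-1 0.002 0 -0.038 0 0 -0.005" --pt "-1 0.002 0 -0.072 0 0 -0.005" --pt "-1 0.002 0 -0.072 0 0 -0.005" --pt "-1 0.004 0.041 -0.072 0 0 -0.028" --pt "-1 0.007 0.081 -0.072 0 0 -0.051" --pt "-1 0.013 0.122 -0.072 0 0 -0.075" --pt "-1 0.019 0.162 -0.072 0 0 -0.098" --pt "-1 0.028 0.201 -0.072 0 0 -0.121"

```text
time_s: 28.4
ee_pos: [0.5209, -0.1554, 0.2683]
eef_rot: [0.977, 0.215, 0.003, 0.004]
force: [2.3, -5.1, -8.8]
grip_width: 0.0129
```

Run:
```python
from h import *
st(); snap("14"); lift("14"); jaw("14","5"); plan(np.r_[np.linspace(-.2,-.56,6)[1:],[-.56]*3],[.2685]*6+[.2665,.2645],.0875)
```

```text
t 28.40 ee [ 0.5209 -0.1554  0.2683] q_pos -0.202 r 0.0877 dtheta -0.001 | Ftan -5.58 Frad 0.01 Fz -8.76 | width 0.0129 q6 0.77
hub lift mm (10.5, np.float64(57.2), np.float64(997.8), np.float64(0.217)) (9.2, np.float64(72.9), np.float64(522.5), np.float64(0.213))
jaw scene (6.7, np.float64(12.5), np.float64(498.1), np.float64(0.345)) top (6.6, np.float64(17.3), np.float64(392.8), np.float64(0.317))
pad scene (4.3, np.float64(257.3), np.float64(1046.2), np.float64(0.34)) top (4.4, np.float64(271.4), np.float64(781.4), np.float64(0.313))
pipe scene (1.3, np.float64(45.2), np.float64(77.4), np.float64(0.344)) top (1.3, np.float64(56.3), np.float64(92.3), np.float64(0.321))
-0.272: [0.005, 0.06, -0.002] -0.036
-0.344: [0.011, 0.123, -0.001] -0.072
-0.416: [0.023, 0.184, -0.001] -0.108
-0.488: [0.038, 0.245, 0.0] -0.144
-0.560: [0.058, 0.305, 0.001] -0.18
-0.560: [0.058, 0.305, 0.001] -0.18
-0.560: [0.058, 0.305, 0.021] -0.18
-0.560: [0.058, 0.305, 0.041] -0.18
```

>>> step_arm --pt "-1 0.005 0.06 0 0 0 -0.036" --pt "-1 0.011 0.123 0 0 0 -0.072" --pt "-1 0.023 0.184 0 0 0 -0.108" --pt "-1 0.038 0.245 0 0 0 -0.144" --pt "-1 0.058 0.305 0 0 0 -0.18" --pt "-1 0.058 0.305 0 0 0 -0.18" --pt "-1 0.058 0.305 0.02 0 0 -0.18" --pt "-1 0.058 0.305 0.038 0 0 -0.18"

```text
time_s: 29.5
ee_pos: [0.5388, -0.1809, 0.2639]
eef_rot: [0.923, 0.386, 0.001, 0.004]
force: [2.1, -5.5, -8.2]
grip_width: 0.0131
```

Run:
```python
from h import *
st(); print(row([*grip(-.56),.258],armdir(-.56)+np.pi))
```

```text
t 29.50 ee [ 0.5388 -0.1809  0.2639] q_pos -0.560 r 0.0878 dtheta -0.000 | Ftan -5.41 Frad 2.42 Fz -8.23 | width 0.0131 q6 0.38
[-0.002 -0.     0.059  0.004  0.    -0.   ]
```

>>> step_arm --pt "-0.8 0 0 0 0 0 0" --pt "-0.5 0 0 0 0.002 0 0" --pt "-0.5 0 0 0 0.004 0 0" --pt "-0.5 0 0 0 0.004 0 0" --pt "-0.5 0 0 0 0.004 0 0" --pt "-0.5 0 0 0 0.004 0 0" --pt "-0.5 0 0 0 0.004 0 0" --pt "-0.5 0 0 0 0.004 0 0" --squeeze 80

```text
time_s: 30.5
ee_pos: [0.5388, -0.181, 0.2639]
eef_rot: [0.923, 0.386, -0.0, 0.0]
force: [0.4, -0.3, 0.5]
grip_width: 0.0214
```

Run:
```python
from h import *
st(); snap("15"); lift("15"); lift("15","11"); jaw("15","14"); jaw("15","5")
```

```text
t 30.50 ee [ 0.5388 -0.181   0.2639] q_pos -0.560 r 0.0878 dtheta -0.000 | Ftan -0.53 Frad -0.03 Fz 0.51 | width 0.0214 q6 0.37
hub lift mm (-0.7, np.float64(72.6), np.float64(81.6), np.float64(0.217)) (-0.1, np.float64(9.7), np.float64(9.7), np.float64(0.213))
hub lift mm (-0.3, np.float64(19.3), np.float64(21.0), np.float64(0.217)) (-0.2, np.float64(5.0), np.float64(5.1), np.float64(0.213))
jaw scene (0.0, np.float64(0.6), np.float64(0.6), np.float64(0.345)) top (0.1, np.float64(3.4), np.float64(3.5), np.float64(0.317))
pad scene (0.0, np.float64(0.6), np.float64(0.6), np.float64(0.34)) top (-0.1, np.float64(2.4), np.float64(2.4), np.float64(0.313))
pipe scene (0.0, np.float64(0.5), np.float64(0.5), np.float64(0.344)) top (0.0, np.float64(3.0), np.float64(3.0), np.float64(0.321))
jaw scene (6.6, np.float64(12.3), np.float64(501.3), np.float64(0.345)) top (6.7, np.float64(19.4), np.float64(413.3), np.float64(0.317))
pad scene (4.2, np.float64(249.9), np.float64(1043.1), np.float64(0.34)) top (4.3, np.float64(258.4), np.float64(764.0), np.float64(0.313))
pipe scene (1.3, np.float64(46.3), np.float64(79.3), np.float64(0.344)) top (1.4, np.float64(57.0), np.float64(96.0), np.float64(0.321))
```

View pics/z_scene_15.png

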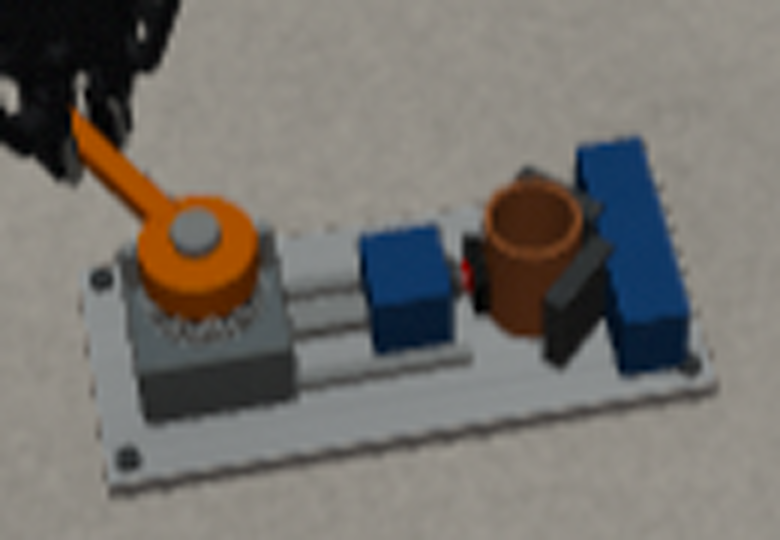

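The cap is back at (197, 230), fully down, and the jaw, pad and pipe have not moved. I open a little more and retreat straight up.

>>> step_arm --pt "-0.2 0 0 -0.02 0 0 0" --pt "-0.2 0 0 -0.1 0 0 0" --pt "-0.2 0 0 -0.25 0 0 0" --pt "-0.2 0 0 -0.4 0 0 0" --pt "-0.2 0 0 -0.55 0 0 0" --pt "-0.2 0 0 -0.7 0 0 0" --pt "-0.2 0 0 -0.85 0 0 0" --pt "-0.2 0 0 -0.95 0 0 0"

```text
time_s: 31.6
ee_pos: [0.5388, -0.1809, 0.36]
eef_rot: [0.923, 0.386, 0.0, 0.001]
force: [-0.5, 0.1, 0.7]
grip_width: 0.0344
```

Run:
```python
from h import *
st(); snap("16"); lift("16"); jaw("16","14"); pad("16","15")
# lever angle check from tip
```

```text
t 31.60 ee [ 0.5388 -0.1809  0.36  ] q_pos -0.559 r 0.0877 dtheta 0.000 | Ftan 0.42 Frad 0.30 Fz 0.66 | width 0.0344 q6 0.37
hub lift mm (-0.7, np.float64(71.4), np.float64(80.0), np.float64(0.217)) (0.0, np.float64(9.2), np.float64(9.2), np.float64(0.213))
jaw scene (0.0, np.float64(0.3), np.float64(0.3), np.float64(0.345)) top (0.0, np.float64(0.8), np.float64(0.8), np.float64(0.317))
pad scene (0.0, np.float64(0.4), np.float64(0.4), np.float64(0.34)) top (0.0, np.float64(1.1), np.float64(1.1), np.float64(0.313))
pipe scene (0.0, np.float64(0.3), np.float64(0.3), np.float64(0.344)) top (0.0, np.float64(0.8), np.float64(0.8), np.float64(0.321))
pad [(0.0, np.float64(0.6)), (0.0, np.float64(0.6)), (0.0, np.float64(0.6)), (0.1, np.float64(3.2)), (0.1, np.float64(3.3)), (0.1, np.float64(3.8))]
```

View pics/scene_16.png

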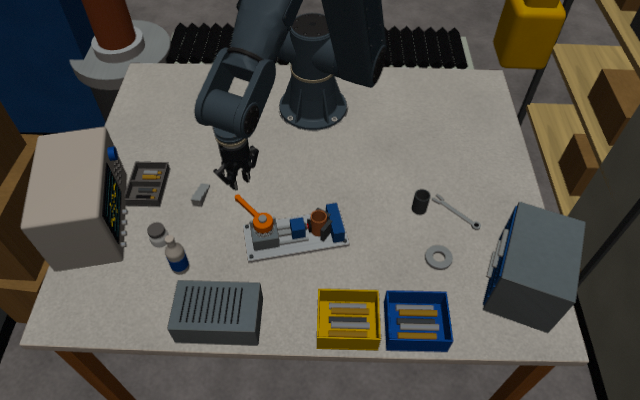

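View pics/z_scene_16.png

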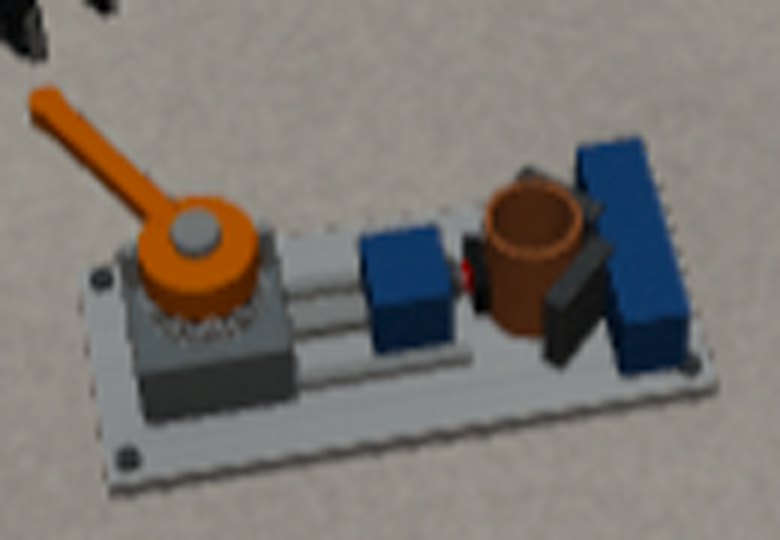

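Run:
```python
from h import *
for r in("1","5"):
  for t in("5","7","8","9","16"):
    print(r,t,[shift1(n,t,a,b,-.03,.02,z,r,lim=8)[:2] for n,z in(("scene",.085),("top",.085)) for a,b in((.130,.150),(.130,.160))], "jaw",[shift1(n,t,.058,.108,-.026,.022,z,r)[0] for n,z in(("scene",.065),("top",.072))])
```

```text
1 5 [(1.5, np.float64(332.3)), (1.4, np.float64(253.0)), (2.9, np.float64(336.7)), (2.2, np.float64(283.1))] jaw [5.2, 5.1]
1 7 [(2.5, np.float64(393.2)), (2.3, np.float64(302.9)), (3.9, np.float64(341.8)), (3.1, np.float64(299.4))] jaw [6.4, 6.4]
1 8 [(3.9, np.float64(374.6)), (3.7, np.float64(299.6)), (4.7, np.float64(364.1)), (3.6, np.float64(331.5))] jaw [8.3, 9.3]
1 9 [(3.9, np.float64(419.2)), (3.6, np.float64(331.4)), (4.7, np.float64(356.4)), (3.7, np.float64(321.2))] jaw [9.6, 10.8]
1 16 [(3.9, np.float64(442.4)), (3.6, np.float64(353.1)), (4.5, np.float64(343.8)), (3.6, np.float64(310.9))] jaw [11.4, 11.4]
5 5 [(0.0, np.float64(0.0)), (0.0, np.float64(0.0)), (0.0, np.float64(0.0)), (0.0, np.float64(0.0))] jaw [0.0, 0.0]
5 7 [(1.1, np.float64(16.0)), (1.0, np.float64(13.6)), (1.0, np.float64(14.9)), (0.9, np.float64(15.0))] jaw [1.3, 1.3]
5 8 [(2.2, np.float64(20.6)), (2.1, np.float64(21.7)), (2.0, np.float64(27.5)), (1.8, np.float64(35.2))] jaw [3.0, 5.6]
5 9 [(2.4, np.float64(26.9)), (2.3, np.float64(26.9)), (2.2, np.float64(39.2)), (2.0, np.float64(51.2))] jaw [4.4, 5.2]
5 16 [(2.6, np.float64(25.3)), (2.5, np.float64(28.4)), (2.5, np.float64(74.8)), (2.3, np.float64(95.9))] jaw [6.6, 6.6]
```

Run:
```python
from rig import ticket,status
print(ticket.job_done()); print(status.get_obs()["time_s"])
```

```text
the job is handed in; nothing more can be done
None
the job is handed in; nothing more can be done
```

The sample is clamped and the job is handed in, at about 32 s of the 66 s allowed. I took three clockwise strokes. Between strokes I pinched the lever, lifted it about 9–10 mm, swung it back and let it drop in at the next matching tooth position.

My last checks, with the gripper about 10 cm above the fixture and touching nothing:

- **Lever:** it stands at about −0.56 rad on the anticlockwise side. The main hub measurement shows 0.0 mm lift, so it is fully down. A second, poorly matching patch on the cap read −0.7 mm, which I disregarded.
- **Clamp:** the jaw and pad moved 0.0 mm during the final swing-back and release, so the clamp was not loosened.
- **Sample:** the pipe was pushed about 2.5 mm from its position before the second stroke, then stopped moving, so I take it as home in the V.
- **Foot pressed in:** the pictures give about 3.9 mm (jaw +6.6 mm against pad and pipe about +2.6 mm), and lever travel gives about 4.4 mm. The rise in turning force gave less, 3.0–3.5 mm. These disagree a little, but all lie inside 2.4–6.6 mm and below the 6.5 mm limit.
- **Other things:** I did not touch the bystander objects, and they look unmoved in the last picture.

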